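# Stock the locking spice carousel

## Robot

A 7-joint arm with a two-finger parallel gripper is mounted at the origin on a cart in front of the work surface, level with it; the furniture and walls round the work are solid. World frame = base frame: x ahead of the robot, y to its left, z up, the work surface at z = 0. Lengths are in m, angles in rad, forces in N, time in s.
With the tool pointing down it reaches from about 0.35 to 0.9 m from the base axis. Payload 7.2 kg.
Tool frame: the origin (TCP) lies at the centre of the arm's flange, where the gripper is bolted on; the fingertips stand 173 mm ahead of it and the grasp point (between the pads) lies 155 mm ahead of it; x points along the fingers, y is the direction in which the jaws open and shut, and the axes are right-handed (so a half turn about x gives the same grasp; the last joint's range is limited). The gripper opens to 85 mm and grips with 20 to 120 N. Pads are 22 mm wide; open, the fingers measure 114 mm over their backs; the gripper's body (76 mm by 85 mm) begins 54 mm behind the grasp point. The pads swing forward as they close: fully open they stand 13 mm farther back than shut.
Start: joints at [1.045, 0.411, -0.013, 1.596, 0.006, 1.134, -0.082], TCP at [0.276, -0.561, 0.405] pointing down, gripper open.
Joint ranges: [-2.95, 2.95], [-0.29, 1.99], [-1.47, 1.44], [0.14, 2.54], [-1.03, 4.17], [0.13, 1.85], [-2.86, 2.86]. Speed limits (rad/s): [2.39, 2.39, 3.01, 3.01, 3.14, 3.14, 3.14].

## Interface

Orientations are given as a unit quaternion [w, x, y, z].
In Python, from cell import ctrl, viewer, workorder, finder gives the robot as it stands.
- The arm moves only by the tool carry_out, never from a script. Its arguments are lists of equal length, an entry for each row: "slide": the shift along the tool's x, y, z in units of 25 mm (1.0 is 25 mm), a list of three; "twist": the turn, a rotation vector about the tool's x, y, z in units of 6 degrees (1.0 is 6 degrees), a list of three; "hand": the closure, from 0 (fully open) to 1 (shut). A call has 1 to 10 rows; each row is the pose to reach, as a shift and turn from the pose commanded when the call began, along the tool's axes at that moment; what a row does not reach only later rows make up. A row lasts 1/12 s, in which the tool goes at most 41.7 mm and 7.16 degrees, less where a joint would pass 70% of its speed; a pose out of reach is approached as far as the arm can. A call with a gripper value outside its range is refused whole. The fingers move at their own pace and stop on an object; "squeeze" is the grip in N (left out, the last holds). Time passes only in rows, so rows that repeat a pose let the fingers close. It gives the time, the measured TCP pose, the force and the opening at its end, in the units of the state.
- ctrl.get_obs(): the state, without advancing time (a new reading comes with each control period).
- viewer.read_camera(name): name is "scene" or "top" or "wrist"; returns the picture (400x640x3 uint8, red, green, blue); there is no depth.
- viewer.camera_info(name): a dict with "camera_matrix" (3x3 intrinsics, pixels), "origin" and "orientation" of the camera in the world; the wrist camera has in their place "tool_from_camera" (4x4, takes a point from camera to tool coordinates, whose origin is the TCP and whose axes are the tool frame's). Camera axes: x right, y up, looking along -z (the intrinsics and any distortion apply to the point x, -y, -z); pixel columns grow to the right and rows downward; lengths in m; the calibration is good to about 2 mm. A picture is of the moment at which its call begins: read the wrist's pose just before it. camera_info takes no time and is no camera call.
- workorder.sign_off(): hands the job in, once; it reports no verdict.
Trained networks look in the newest picture that a camera, given by its name, has taken for a name from the list of things; names that differ only in an ending like _2 or _b are one class to them, and where a whole thing is asked for, a point or a joint stands for the part that bears it (a point fixed in the world has none). Each returns a list of dicts, best first, with "conf" (0 to 1); they miss things now and then, are a little off and sometimes report something else, mostly with a low value. They report only what shows in the picture. A call takes as long as a camera call.
- finder.spot_in(camera, target): "box" ([left, top, right, bottom] in pixels, round what is visible of it).
- finder.outline_of(camera, target): "region" (400x640 bool, what is visible of it) and "box" ([left, top, right, bottom] in pixels, round what is visible of it).
- finder.landmark_of(camera, target): "position" ([column, row] in pixels: a listed point, or the origin of a listed thing).
The state is a dict: "t": time; "joint_pos": joint angles; "dq": joint speeds; "joint_efforts": joint torques, N m; "eef_pos": TCP position; "tool_rot": TCP orientation; "wrist_force": force on the tool from outside, world axes, zero at the start; "torque": the same for the moment, N m; "opening": finger opening in m.
Only numpy, scipy, OpenCV 4.12 (cv2) and the standard library are available. Lean on these libraries where they do the work, as an engineer would, in place of code of your own. Each camera call takes 0.05 s, during which the arm holds its last target. There are 200 camera calls.

## Task

Put all the red-capped spice jars from the divided crate upright into free pockets of the spice carousel, one to a pocket, through the open loading bay at its front: to bring another pocket there, lift the sprung handle bar on top, turn the head and let the plunger drop fully home. Finish with an empty pocket in the loading bay, every jar (also the one already stored) upright in a pocket under the cover, and the plunger fully home; leave the salt shaker and cork in the crate and everything else alone.

Things in the scene. Friction and masses are not known exactly. Their poses are not given: they have to be found in the camera images.
- carousel: fixed part of the spice carousel: round foot 300 mm across, three posts and a clear plastic cover, top at 141 mm: a 300 mm disc cut straight 62 mm before the axis, so that only the front pocket (the loading bay) is open from above. On it a metal crown 76 mm across with six notches, top at 149 mm. Origin on the turning axis at worktop level; -x points to the loading bay
- bay (a point): the loading bay: fixed point on the carousel, 100 mm from the axis along its -x, at the height of the pocket floors (20 mm above the worktop). Fingers that close along the carousel's y clear the cover
- head (a joint): angle of the white turning head with the six pockets, 268 mm across; rad, 0 at the start, grows anticlockwise from above. Turns endlessly either way with little friction (0.06 N m); locks at every multiple of 60 degrees (1.047 rad), with about 2.5 degrees of play
- plunger (a joint): lift of the sprung plunger (handle bar with locking pin), m: 0 fully home, 0.014 upper stop. Spring 5 N at home, 9 N at the top. From 0.0075 up the pin clears the crown and the head can turn; bar and head turn together. Off a notch the pin rests on the crown at about 0.007; its round tip finds a notch from about 5 degrees off
- handle (a point): the plunger's black handle bar, 62 long, 14 thick, 24 mm high, above the cover. The point is on the turning axis, 10 mm below the bar's top, 14 mm above its underside, 174 mm above the worktop when home. x runs along the bar to the end with the locking pin (34 mm that way, 28 mm the other); pinch it across its y
- crate: wooden divided crate standing fixed on the black hob (5 mm above the worktop), 148 (x) by 214 (y) by 78 mm high, walls, dividers and floor 16 mm thick; 2 compartments along x by 3 along y, each 50 mm wide, centres at x = -33, +33 mm, y = -66, 0, +66 mm in its frame; fingers closing along a diagonal of the compartments have most room. Origin at the centre of its underside
- pocket0 (a point): centre of the floor of a pocket of the turning head (square cup, 52 mm wide inside, walls 3 mm thick and 58 mm high, floor 20 mm above the worktop), 100 mm from the axis, at the loading bay at the start
- pocket1 (a point): centre of the floor of a pocket of the turning head (square cup, 52 mm wide inside, walls 3 mm thick and 58 mm high, floor 20 mm above the worktop), 100 mm from the axis, 60 degrees anticlockwise from pocket0
- pocket2 (a point): centre of the floor of a pocket of the turning head (square cup, 52 mm wide inside, walls 3 mm thick and 58 mm high, floor 20 mm above the worktop), 100 mm from the axis, 120 degrees anticlockwise from pocket0
- pocket3 (a point): centre of the floor of a pocket of the turning head (square cup, 52 mm wide inside, walls 3 mm thick and 58 mm high, floor 20 mm above the worktop), 100 mm from the axis, 180 degrees anticlockwise from pocket0
- pocket4 (a point): centre of the floor of a pocket of the turning head (square cup, 52 mm wide inside, walls 3 mm thick and 58 mm high, floor 20 mm above the worktop), 100 mm from the axis, 240 degrees anticlockwise from pocket0
- pocket5 (a point): centre of the floor of a pocket of the turning head (square cup, 52 mm wide inside, walls 3 mm thick and 58 mm high, floor 20 mm above the worktop), 100 mm from the axis, 300 degrees anticlockwise from pocket0
- jar_a: spice jar, clear glass with a printed band and a red cap, 106 mm tall, body 42 mm in diameter; the round cap, 44.6 mm in diameter, is the top 21 mm. Origin at the centre of its underside, z up; starts upright in a compartment of the crate, may be absent
- jar_b: spice jar, clear glass with a printed band and a red cap, 106 mm tall, body 42 mm in diameter; the round cap, 44.6 mm in diameter, is the top 21 mm. Origin at the centre of its underside, z up; starts upright in a compartment of the crate, may be absent
- jar_c: spice jar, clear glass with a printed band and a red cap, 106 mm tall, body 42 mm in diameter; the round cap, 44.6 mm in diameter, is the top 21 mm. Origin at the centre of its underside, z up; starts upright in a compartment of the crate, may be absent
- jar_d: spice jar, clear glass with a printed band and a red cap, 106 mm tall, body 42 mm in diameter; the round cap, 44.6 mm in diameter, is the top 21 mm. Origin at the centre of its underside, z up; starts upright in a compartment of the crate, may be absent
- stored_front: spice jar, clear glass with a printed band and a red cap, 106 mm tall, body 42 mm in diameter; the round cap, 44.6 mm in diameter, is the top 21 mm. Origin at the centre of its underside, z up; already stored at the start in the loading bay; may be absent
- stored_left: spice jar, clear glass with a printed band and a red cap, 106 mm tall, body 42 mm in diameter; the round cap, 44.6 mm in diameter, is the top 21 mm. Origin at the centre of its underside, z up; already stored at the start in the pocket next to the bay, under the cover, on the carousel's +y side; may be absent
- stored_right: spice jar, clear glass with a printed band and a red cap, 106 mm tall, body 42 mm in diameter; the round cap, 44.6 mm in diameter, is the top 21 mm. Origin at the centre of its underside, z up; already stored at the start in the pocket next to the bay, under the cover, on the carousel's -y side; may be absent
- salt: salt shaker, 44 mm diameter, 90 mm tall, grey cap, in a compartment of the crate; stays there. Origin at the centre of its underside
- timer: round red kitchen timer, 61 mm diameter, 52 mm tall, standing on the worktop; bystander
- cork: wine cork, 24 mm diameter, 40 mm tall, in a compartment of the crate; stays there. Origin at the centre of its underside
- matches: red match box, 54 x 36 x 15 mm, bystander
- candle: tea light, 38 mm diameter, 15 mm high, bystander

How it is judged:
On the way, in this order (a step that is already met when the one before it is completed fails the run):
1. the plunger is lifted and the head turned with it away from the start, then the plunger is home again in another notch ((value of joint head above 0.9 rad or value of joint head below -0.9 rad) and value of joint plunger below 0.002 m and horizontal distance between any of pocket0, pocket1, pocket2, pocket3, pocket4, pocket5 and bay below 0.01 m), for 0.2 s.
2. every jar from the crate stands upright in a pocket of the carousel ((horizontal distance between jar_a and pocket0 below 0.014 m or horizontal distance between jar_a and pocket1 below 0.014 m or horizontal distance between jar_a and pocket2 below 0.014 m or horizontal distance between jar_a and pocket3 below 0.014 m or horizontal distance between jar_a and pocket4 below 0.014 m or horizontal distance between jar_a and pocket5 below 0.014 m) and height (world z) of each of jar_a, jar_b, jar_c, jar_d below 0.026 m and angle between each of jar_a, jar_b, jar_c, jar_d's own z axis and vertical below 0.12 rad and (horizontal distance between jar_b and pocket0 below 0.014 m or horizontal distance between jar_b and pocket1 below 0.014 m or horizontal distance between jar_b and pocket2 below 0.014 m or horizontal distance between jar_b and pocket3 below 0.014 m or horizontal distance between jar_b and pocket4 below 0.014 m or horizontal distance between jar_b and pocket5 below 0.014 m) and (horizontal distance between jar_c and pocket0 below 0.014 m or horizontal distance between jar_c and pocket1 below 0.014 m or horizontal distance between jar_c and pocket2 below 0.014 m or horizontal distance between jar_c and pocket3 below 0.014 m or horizontal distance between jar_c and pocket4 below 0.014 m or horizontal distance between jar_c and pocket5 below 0.014 m) and (horizontal distance between jar_d and pocket0 below 0.014 m or horizontal distance between jar_d and pocket1 below 0.014 m or horizontal distance between jar_d and pocket2 below 0.014 m or horizontal distance between jar_d and pocket3 below 0.014 m or horizontal distance between jar_d and pocket4 below 0.014 m or horizontal distance between jar_d and pocket5 below 0.014 m)), for 0.2 s.
At the end, for the whole second after the job is handed in: every spice jar upright (0.12 rad), at rest, within 14 mm of the centre of a pocket, underside below 26 mm, over 70 mm from the bay; plunger under 2 mm, a pocket within 10 mm of the bay; salt and cork in the crate (within 120 mm of its centre, below 40 mm) (all of step 2 and horizontal distance between each of jar_a, jar_b, jar_c, jar_d, stored_front, stored_left, stored_right and bay above 0.07 m and linear speed of each of jar_a, jar_b, jar_c, jar_d, stored_front, stored_left, stored_right below 0.03 m/s and (horizontal distance between stored_front and pocket0 below 0.014 m or horizontal distance between stored_front and pocket1 below 0.014 m or horizontal distance between stored_front and pocket2 below 0.014 m or horizontal distance between stored_front and pocket3 below 0.014 m or horizontal distance between stored_front and pocket4 below 0.014 m or horizontal distance between stored_front and pocket5 below 0.014 m) and height (world z) of each of stored_front, stored_left, stored_right below 0.026 m and angle between each of stored_front, stored_left, stored_right's own z axis and vertical below 0.12 rad and (horizontal distance between stored_left and pocket0 below 0.014 m or horizontal distance between stored_left and pocket1 below 0.014 m or horizontal distance between stored_left and pocket2 below 0.014 m or horizontal distance between stored_left and pocket3 below 0.014 m or horizontal distance between stored_left and pocket4 below 0.014 m or horizontal distance between stored_left and pocket5 below 0.014 m) and (horizontal distance between stored_right and pocket0 below 0.014 m or horizontal distance between stored_right and pocket1 below 0.014 m or horizontal distance between stored_right and pocket2 below 0.014 m or horizontal distance between stored_right and pocket3 below 0.014 m or horizontal distance between stored_right and pocket4 below 0.014 m or horizontal distance between stored_right and pocket5 below 0.014 m) and value of joint plunger below 0.002 m and horizontal distance between any of pocket0, pocket1, pocket2, pocket3, pocket4, pocket5 and bay below 0.01 m and horizontal distance between each of salt, cork and crate below 0.12 m and height (world z) of each of salt, cork below 0.04 m); the robot touches nothing.
It fails at once if a bystander (salt shaker, timer, cork, match box or tea light) is moved more than 40 mm (distance of any of salt, timer, cork, matches, candle from where it was at the start of the episode above 0.04 m).
It fails at once if a jar already stored is tipped over (angle between any of stored_front, stored_left, stored_right's own z axis and vertical above 0.6 rad).
Of jar_a, jar_b, jar_c, jar_d only 3 to 4 are there at a start; the rules pass over those that are not, and their reading is None.
Of stored_front, stored_left, stored_right only 1 to 1 are there at a start; the rules pass over those that are not, and their reading is None.
At some moment in a run one of jar_a, jar_b, jar_c, jar_d may be knocked a few centimetres aside while the robot is not near it.
It also fails if it takes over 210 s, if anything falls off the work surface, if the arm or the gripper's body presses on something with over 40 N, if the wrist force passes 120 N, or if a joint passes its speed limit or range.

## Working session

There is one attempt and no reset: what is moved stays moved. The work goes in short steps, Python scripts to look and compute and a tool call to move; the robot and the scene stay as the last step left them, time stands still between calls to the robot, and variables do not carry over. Pictures are saved under pics/ and viewed, on a budget of 14 in all, crops included, one or two more only if the job needs it, and the job is handed in when it is done.

Besides the shell and the picture viewer there is one more tool, called after "Call:" as name(argument=value, ...) on one line, values as JSON. carry_out: Moves the arm, as the interface text tells. Its arguments: {"type":"object","properties":{"slide":{"type":"array","items":{"type":"array","items":{"type":"number"}}},"twist":{"type":"array","items":{"type":"array","items":{"type":"number"}}},"hand":{"type":"array","items":{"type":"number"}},"squeeze":{"type":"number"}},"required":["slide","twist","hand"]}

```bash
ls; mkdir -p pics
python3 - <<'E'
from cell import ctrl, viewer, workorder, finder
import cv2,numpy as np
o=ctrl.get_obs();print(o)
for c in ["scene","top","wrist"]:
    print(c,viewer.camera_info(c))
a=viewer.read_camera("top");cv2.imwrite("pics/top0.png",a[:,:,::-1])
b=viewer.read_camera("scene");cv2.imwrite("pics/scene0.png",b[:,:,::-1])
for n in ["carousel","bay","handle","crate","pocket0","jar_a","stored_front","salt","cork","timer"]:
    for c in ["top","scene"]:
        try:
            print(c,n,[(np.round(d["position"]),round(d["conf"],2)) for d in finder.landmark_of(c,n)])
        except Exception as e: print(c,n,e)
E
```

```text
pics
{'t': 0.0, 'joint_pos': array([ 1.04479621,  0.41193285, -0.01272347,  1.59703207,  0.0055869 ,
        1.13426798, -0.08218156]), 'dq': array([-2.43976101e-04,  3.02662148e-04,  9.46696923e-06, -5.70775034e-04,
       -1.69402718e-03,  8.18179024e-05,  1.34220729e-03]), 'joint_efforts': array([-4.25771186e-04, -6.00622201e+01,  6.81917723e-01, -2.99406087e+01,
        1.38297919e-02,  1.06867353e-02, -2.22514512e-05]), 'eef_pos': array([ 0.27613377, -0.56046535,  0.40383714]), 'tool_rot': array([-0.15991971, -0.68849705, -0.16100734,  0.68882083]), 'wrist_force': array([ 0.62210718,  0.45804502, -0.11632461]), 'torque': array([-0.01493295,  0.04467361,  0.02288392]), 'opening': 0.08569604157353199}
scene {'camera_matrix': array([[468.12629981,   0.        , 311.16331244],
       [  0.        , 468.12629981, 199.52447415],
       [  0.        ,   0.        ,   1.        ]]), 'origin': array([-0.31185414,  0.0753849 ,  0.85629948]), 'orientation': array([-0.61678627, -0.28650516,  0.31277974,  0.66306736])}
top {'camera_matrix': array([[412.68711872,   0.        , 318.55296188],

[... 1235 characters left out ...]
 (array([390., 198.]), 0.79), (array([363., 215.]), 0.57)]
scene pocket0 [(array([392., 229.]), 0.94), (array([388., 200.]), 0.89), (array([351., 192.]), 0.87), (array([325., 204.]), 0.74), (array([325., 228.]), 0.73), (array([358., 239.]), 0.7)]
top jar_a [(array([239., 226.]), 0.65), (array([286., 206.]), 0.58), (array([261., 205.]), 0.51)]
scene jar_a [(array([265., 236.]), 0.64), (array([238., 239.]), 0.6), (array([210., 256.]), 0.55)]
top stored_front []
scene stored_front []
top salt [(array([276., 228.]), 0.49)]
scene salt [(array([262., 256.]), 0.63)]
top cork [(array([256., 229.]), 0.44)]
scene cork [(array([262., 259.]), 0.25)]
top timer [(array([421., 245.]), 0.78)]
scene timer []
```

Run:
```python
import cv2,numpy as np
a=cv2.imread("pics/top0.png")[130:270,210:450]; b=cv2.imread("pics/scene0.png")[130:290,180:420]
cv2.imwrite("pics/v1.png",cv2.resize(a,(800,467),interpolation=2)); cv2.imwrite("pics/v2.png",cv2.resize(b,(800,533),interpolation=2))
```

```text
(no output)
```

View pics/v1.png

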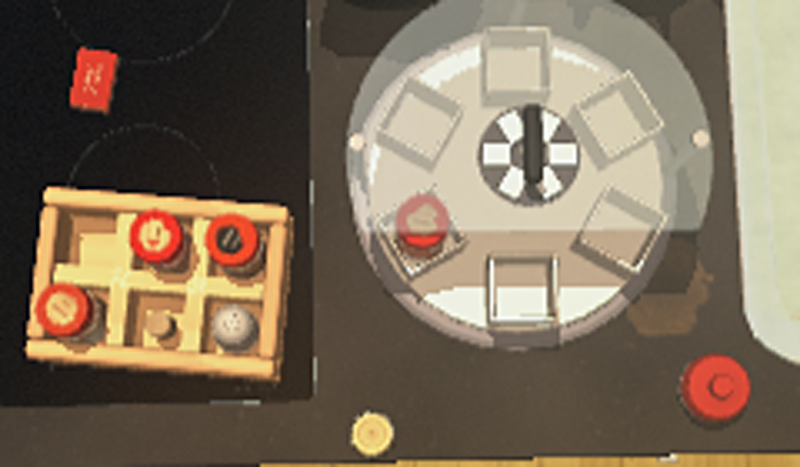

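View pics/v2.png

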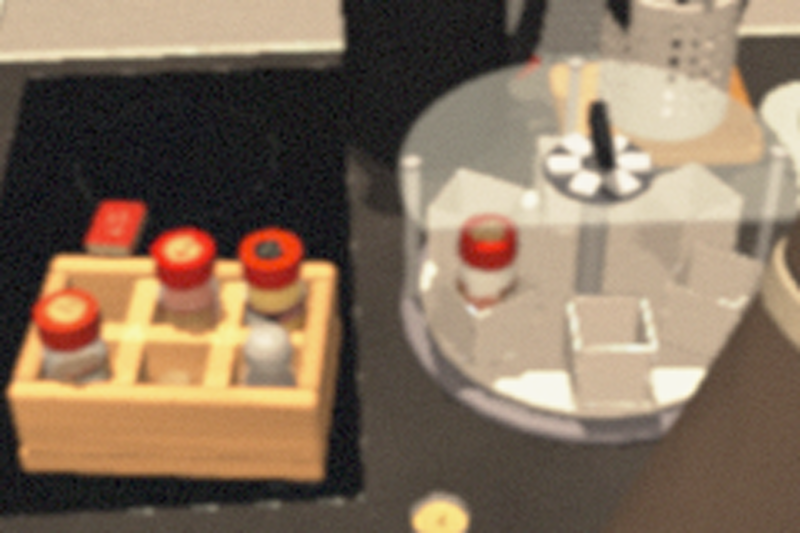

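```bash
cat > h.py <<'E'
from cell import ctrl, viewer, workorder, finder
import cv2,numpy as np
from scipy.spatial.transform import Rotation as R
def rot(q): return R.from_quat(np.r_[q[1:],q[0]])
def cam(name,obs=None):
    i=viewer.camera_info(name)
    if name!="wrist": return i["camera_matrix"],np.array(i["origin"]),rot(i["orientation"]).as_matrix()
    o=obs or ctrl.get_obs(); M=rot(o["tool_rot"]).as_matrix(); T=np.array(i["tool_from_camera"])
    return i["camera_matrix"],o["eef_pos"]+M@T[:3,3],M@T[:3,:3]
def atz(c,px,z):
    K,o,M=c; d=M@np.array([(px[0]-K[0,2])/K[0,0],-(px[1]-K[1,2])/K[1,1],-1.])
    return o+d*(z-o[2])/d[2]
def proj(c,p):
    K,o,M=c; q=M.T@(np.array(p)-o); return np.array([K[0,2]+K[0,0]*q[0]/-q[2],K[1,2]+K[1,1]*-q[1]/-q[2]])
def toolmove(dest,yaw,tipz=None):
    """dest: wanted grasp point xyz (tool down), yaw: world angle of jaw axis; gives slide & twist units from now"""
    o=ctrl.get_obs(); M=rot(o["tool_rot"]).as_matrix()
    best=None
    for a in (yaw,yaw+np.pi):
        y=np.array([np.cos(a),np.sin(a),0]);x=np.array([0,0,-1.]);W=np.c_[x,y,np.cross(x,y)]
        rv=R.from_matrix(M.T@W).as_rotvec()
        if best is None or np.linalg.norm(rv)<np.linalg.norm(best[0]): best=(rv,W)
    rv,W=best; tcp=np.array(dest)-W[:,0]*0.155
    print("slide",np.round(M.T@(tcp-o["eef_pos"])/.025,2),"twist",np.round(np.degrees(rv)/6,2))
E
python3 - <<'E'
from h import *
t=cam("top");s=cam("scene")
f=lambda c,x,y:((210+x*.3,130+y*.3) if c=="t" else (180+x*.3,130+y*.3))
def both(n,pt,ps,z): print(n,atz(t,f("t",*pt),z).round(3),atz(s,f("s",*ps),z).round(3))
both("crown",(530,155),(598,168),.149)
both("bartop ends-far",(532,108),(599,105),.184)
both("bartop near",(534,197),(605,165),.184)
both("jar1",(156,235),(183,243),.127)
both("jar2",(232,238),(271,247),.127)
both("jar3",(64,307),(68,305),.127)
both("bayrim L",(490,260),(570,303),.078)
both("bayrim R",(556,258),(653,305),.078)
both("bayrim nl",(488,326),(572,350),.078)
both("bayrim nr",(556,326),(658,348),.078)
both("crate fl",(46,190),(55,258),.083)
both("crate fr",(291,208),(335,264),.083)
both("crate nl",(27,358),(12,390),.083)
both("crate nr",(277,378),(330,390),.083)
both("post R",(700,138),(777,158),.141);both("post L",(357,142),(410,160),.141)
both("cork",(160,326),(172,372),.06)
both("salt",(235,328),(268,335),.111)
E
```

```text
crown [ 0.606 -0.12   0.149] [ 0.6   -0.118  0.149]
bartop ends-far [ 0.637 -0.119  0.184] [ 0.632 -0.121  0.184]
bartop near [ 0.565 -0.118  0.184] [ 0.558 -0.113  0.184]
jar1 [0.552 0.189 0.127] [0.56  0.19  0.127]
jar2 [0.548 0.126 0.127] [0.552 0.126 0.127]
jar3 [0.494 0.264 0.127] [0.499 0.265 0.127]
bayrim L [ 0.53  -0.09   0.078] [ 0.53  -0.091  0.078]
bayrim R [ 0.531 -0.146  0.078] [ 0.524 -0.152  0.078]
bayrim nl [ 0.474 -0.086  0.078] [ 0.481 -0.085  0.078]
bayrim nr [ 0.472 -0.144  0.078] [ 0.479 -0.147  0.078]
crate fl [0.601 0.291 0.083] [0.602 0.292 0.083]
crate fr [0.579 0.079 0.083] [0.58  0.081 0.083]
crate nl [0.456 0.306 0.083] [0.463 0.306 0.083]
crate nr [0.434 0.094 0.083] [0.448 0.088 0.083]
post R [ 0.618 -0.26   0.141] [ 0.614 -0.258  0.141]
post L [0.623 0.021 0.141] [0.63  0.021 0.141]
cork [0.483 0.196 0.06 ] [0.497 0.201 0.06 ]
salt [0.475 0.126 0.111] [0.477 0.129 0.111]
```

Run:
```python
from h import *
o=ctrl.get_obs();M=rot(o["tool_rot"]).as_matrix();print(M.round(2))
for y in (39,-51): toolmove((.547,.125,.26),np.radians(y))
toolmove((.503,-.117,.26),np.radians(88))
```

```text
[[ 0.    0.44 -0.9 ]
 [-0.   -0.9  -0.44]
 [-1.    0.   -0.  ]]
slide [ -0.41 -19.81 -21.84] twist [12.87 -0.   -0.  ]
slide [ -0.41 -19.81 -21.84] twist [-2.13 -0.   -0.  ]
slide [ -0.41 -11.91 -15.98] twist [ 4.71 -0.   -0.  ]
```

Call:
carry_out(slide=[[0,-10,-11],[0,-10,-11],[0,-10,-11],[0,-10,-11],[0,-10,-11],[0,-10,-11],[0,-10,-11],[0,-10,-11],[0,-10,-11],[0,-10,-11]], twist=[[-1,0,0],[-1,0,0],[-1,0,0],[-1,0,0],[-1,0,0],[-1,0,0],[-1,0,0],[-1,0,0],[-1,0,0],[-1,0,0]], hand=[0,0,0,0,0,0,0,0,0,0])

```text
t: 1.93
eef_pos: [0.415, -0.2077, 0.4053]
tool_rot: [0.199, 0.679, 0.2, -0.677]
wrist_force: [-0.3, 0.0, -0.3]
opening: 0.0854
```

Run:
```python
from h import *
toolmove((.547,.125,.26),np.radians(-51));print(ctrl.get_obs()["joint_pos"].round(2))
```

```text
slide [ -0.35  -8.33 -11.65] twist [-1.04 -0.03  0.  ]
[ 0.59  0.15 -0.26  1.96  0.04  1.04 -0.68]
```

Call:
carry_out(slide=[[-0.35,-8.33,-11.65],[-0.35,-8.33,-11.65],[-0.35,-8.33,-11.65],[-0.35,-8.33,-11.65],[-0.35,-8.33,-11.65],[-0.35,-8.33,-11.65],[-0.35,-8.33,-11.65],[-0.35,-8.33,-11.65],[-0.35,-8.33,-11.65],[-0.35,-8.33,-11.65]], twist=[[-1.04,0,0],[-1.04,0,0],[-1.04,0,0],[-1.04,0,0],[-1.04,0,0],[-1.04,0,0],[-1.04,0,0],[-1.04,0,0],[-1.04,0,0],[-1.04,0,0]], hand=[0,0,0,0,0,0,0,0,0,0])

```text
t: 2.77
eef_pos: [0.5484, 0.1226, 0.4136]
tool_rot: [0.234, 0.668, 0.237, -0.666]
wrist_force: [0.7, 0.1, -0.2]
opening: 0.0854
```

```bash
cat >> h.py <<'E'
def look(png=None):
    """wrist picture; red blobs as world xy at cap-top height .127"""
    o=ctrl.get_obs(); a=viewer.read_camera("wrist"); c=cam("wrist",o)
    if png: cv2.imwrite("pics/"+png,a[:,:,::-1])
    h=cv2.cvtColor(a,cv2.COLOR_RGB2HSV)
    m=(((h[...,0]<8)|(h[...,0]>172))&(h[...,1]>150)&(h[...,2]>60)).astype(np.uint8)
    n,l,st,ce=cv2.connectedComponentsWithStats(m)
    for i in range(1,n):
        if st[i,4]>300: print("red",st[i].tolist(),ce[i].round(),atz(c,ce[i],.12).round(3))
    for d in finder.spot_in("wrist","jar_a"):
        b=d["box"]; print("jar box",np.round(b),round(d["conf"],2))
    return a,o,c
E
python3 - <<'E'
from h import *
a,o,c=look("w1.png"); print(o["eef_pos"])
print(proj(c,(.547,.125,.127)))
E
```

```text
red [131, 119, 62, 51, 1704] [164. 143.] [0.495 0.267 0.12 ]
red [245, 121, 51, 51, 1286] [271. 146.] [0.554 0.191 0.12 ]
red [298, 168, 48, 50, 1388] [322. 191.] [0.549 0.129 0.12 ]
jar box [239. 124. 303. 170.] 0.9
jar box [136. 116. 222. 171.] 0.81
[0.54844657 0.12261908 0.41357317]
[323.3467082  197.68221561]
```

View pics/w1.png

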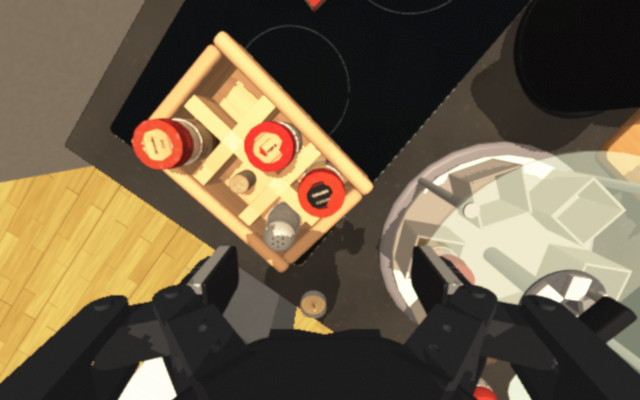

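Run:
```python
from h import *
toolmove((.549,.127,.111),np.radians(-51))
```

```text
slide [ 5.88 -0.27 -0.28] twist [-0.07  0.    0.  ]
```

Call:
carry_out(slide=[[1,-0.27,-0.28],[2,-0.27,-0.28],[3,-0.27,-0.28],[4,-0.27,-0.28],[4.8,-0.27,-0.28],[5.4,-0.27,-0.28],[5.75,-0.27,-0.28],[5.88,-0.27,-0.28],[5.88,-0.27,-0.28],[5.88,-0.27,-0.28]], twist=[[0,0,0],[0,0,0],[0,0,0],[0,0,0],[0,0,0],[0,0,0],[0,0,0],[0,0,0],[0,0,0],[0,0,0]], hand=[0,0,0,0,0,0,0,0,0,0])

```text
t: 3.7
eef_pos: [0.5493, 0.1258, 0.2673]
tool_rot: [0.233, 0.668, 0.233, -0.667]
wrist_force: [-0.6, 1.3, -0.1]
opening: 0.0854
```

Call:
carry_out(slide=[[0,0,0],[0,0,0],[0,0,0],[0,0,0],[0,0,0],[0,0,0],[0,0,0],[0,0,0],[0,0,0],[0,0,0]], twist=[[0,0,0],[0,0,0],[0,0,0],[0,0,0],[0,0,0],[0,0,0],[0,0,0],[0,0,0],[0,0,0],[0,0,0]], hand=[0.3,0.5,0.7,0.7,0.7,0.7,0.7,0.7,0.7,0.7], squeeze=40)

```text
t: 4.53
eef_pos: [0.5492, 0.1266, 0.2672]
tool_rot: [0.233, 0.668, 0.233, -0.667]
wrist_force: [-1.0, 0.4, 5.9]
opening: 0.0438
```

Call:
carry_out(slide=[[-0.2,0,0],[-0.6,0,0],[-1.2,0,0],[-2,0,0],[-3,0,0],[-4,0,0],[-5,0,0],[-5.6,0,0],[-5.6,0,0],[-5.6,0,0]], twist=[[0,0,0],[0,0,0],[0,0,0],[0,0,0],[0,0,0],[0,0,0],[0,0,0],[0,0,0],[0,0,0],[0,0,0]], hand=[0.7,0.7,0.7,0.7,0.7,0.7,0.7,0.7,0.7,0.7])

```text
t: 5.37
eef_pos: [0.5489, 0.1263, 0.4075]
tool_rot: [0.233, 0.668, 0.233, -0.667]
wrist_force: [-0.4, 0.4, -1.8]
opening: 0.0434
```

Run:
```python
from h import *
toolmove((.502,-.116,.252),np.radians(88))
a,o,c=look("w2.png")
g=o["eef_pos"]+rot(o["tool_rot"]).as_matrix()[:,0]*.155
print("grasp",g,"cap top expected px",proj(c,g+[0,0,.015]),"bottom px",proj(c,g+[0,0,-.091]))
```

```text
slide [0.01 6.42 7.5 ] twist [ 6.74 -0.02 -0.  ]
red [128, 122, 64, 53, 1791] [162. 147.] [0.496 0.267 0.12 ]
red [244, 124, 52, 52, 1342] [271. 149.] [0.554 0.191 0.12 ]
red [273, 219, 103, 108, 6723] [325. 270.] [0.491 0.08  0.12 ]
jar box [132. 121. 220. 176.] 0.95
jar box [240. 128. 303. 174.] 0.94
jar box [274. 184. 373. 328.] 0.58
jar box [396. 155. 637. 361.] 0.34
grasp [0.54922271 0.12629069 0.25245364] cap top expected px [326.99848282 282.86143075] bottom px [325.67048358 210.26285873]
```

View pics/w2.png

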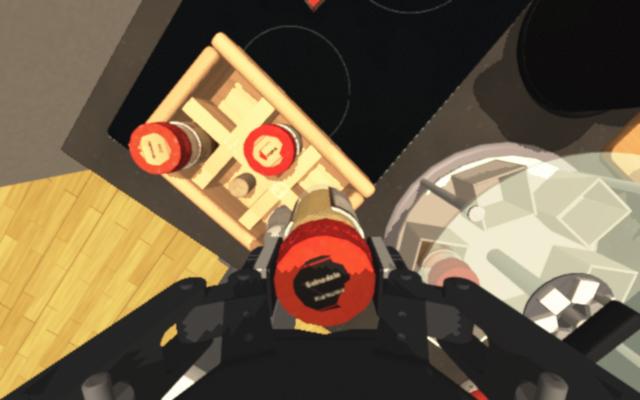

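Call:
carry_out(slide=[[0,1,1.17],[0,2,2.34],[0,3,3.5],[0,4,4.67],[0,5,5.84],[0,6,7],[0,6.42,7.5],[0,6.42,7.5],[0,6.42,7.5],[0,6.42,7.5]], twist=[[0.9,0,0],[1.8,0,0],[2.7,0,0],[3.6,0,0],[4.5,0,0],[5.4,0,0],[6.3,0,0],[6.74,0,0],[6.74,0,0],[6.74,0,0]], hand=[0.7,0.7,0.7,0.7,0.7,0.7,0.7,0.7,0.7,0.7])

```text
t: 6.3
eef_pos: [0.5019, -0.1157, 0.4054]
tool_rot: [0.012, -0.706, 0.011, 0.708]
wrist_force: [0.4, -0.5, -1.7]
opening: 0.0434
```

Run:
```python
from h import *
toolmove((.502,-.116,.252),np.radians(88))
a,o,c=look("w3.png");print(o["joint_pos"].round(2))
cv2.imwrite("pics/w3.png",a[:,:,::-1])
print(proj(c,(.603,-.119,.184)),proj(c,(.502,-.116,.078)))
for n in ["handle","bay","pocket0"]: print(n,[(d["position"],round(d["conf"],2)) for d in finder.landmark_of("wrist",n)])
```

```text
slide [-0.06  0.01 -0.01] twist [0.02 0.02 0.01]
red [0, 133, 16, 40, 439] [  6. 154.] [0.549 0.162 0.12 ]
red [436, 214, 50, 45, 1753] [461. 236.] [ 0.459 -0.243  0.12 ]
red [273, 219, 103, 107, 6647] [325. 269.] [ 0.428 -0.113  0.12 ]
jar box [274. 183. 373. 330.] 0.93
jar box [  0. 128.  52. 170.] 0.79
jar box [227.   1. 434. 207.] 0.23
[ 0.35  0.24 -0.26  1.84  0.07  1.07 -1.54]
[325.25723595  60.06469519] [325.25094038 186.22752221]
handle [([326.4, 56.5], 0.74)]
bay [([323.0, 171.1], 0.93), ([236.1, 255.7], 0.23)]
pocket0 [([325.7, 174.5], 0.78)]
```

View pics/w3.png

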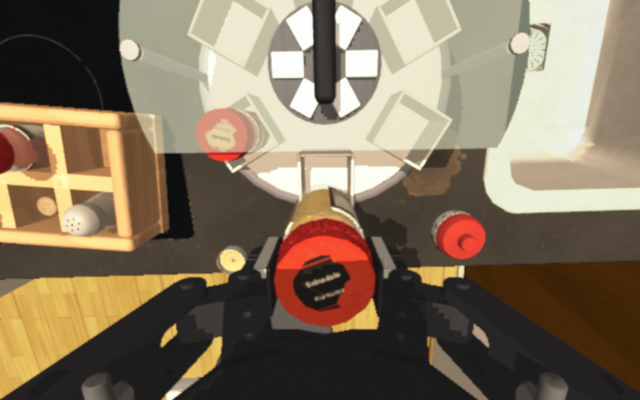

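Run:
```python
from h import *
o=ctrl.get_obs();c=cam("wrist",o)
print("crown",atz(c,(326,63),.149),"rim",atz(c,(301,152),.078),atz(c,(355,152),.078))
print("post",atz(c,(130,49),.141),atz(c,(519,43),.141))
print("bar near",atz(c,(325,102),.184))
g=o["eef_pos"]+rot(o["tool_rot"]).as_matrix()[:,0]*.155;print(g)
print("held cap",atz(c,(325,272),g[2]+.014))
```

```text
crown [ 0.60853634 -0.11942628  0.149     ] rim [ 0.53908114 -0.09213976  0.078     ] [ 0.53730408 -0.14716187  0.078     ]
post [0.62409701 0.02429983 0.141     ] [ 0.61881537 -0.26103526  0.141     ]
bar near [ 0.57976586 -0.11773534  0.184     ]
[ 0.5021436  -0.11520385  0.2512308 ]
held cap [ 0.50621893 -0.11526445  0.2652308 ]
```

Run:
```python
from h import *
toolmove((.505,-.118,.113),np.radians(89))
```

```text
slide [ 5.53  0.11 -0.12] twist [-0.14  0.    0.  ]
```

Call:
carry_out(slide=[[0.6,0.11,-0.12],[1.4,0.11,-0.12],[2,0.11,-0.12],[2.5,0.11,-0.12],[3,0.11,-0.12],[3.5,0.11,-0.12],[4,0.11,-0.12],[4.5,0.11,-0.12],[4.5,0.11,-0.12],[4.5,0.11,-0.12]], twist=[[-0.14,0,0],[-0.14,0,0],[-0.14,0,0],[-0.14,0,0],[-0.14,0,0],[-0.14,0,0],[-0.14,0,0],[-0.14,0,0],[-0.14,0,0],[-0.14,0,0]], hand=[0.7,0.7,0.7,0.7,0.7,0.7,0.7,0.7,0.7,0.7])

```text
t: 7.38
eef_pos: [0.505, -0.1185, 0.2937]
tool_rot: [0.007, -0.707, 0.006, 0.707]
wrist_force: [1.1, -0.3, -0.3]
opening: 0.0434
```

Call:
carry_out(slide=[[0.3,0,0],[0.6,0,0],[0.8,0,0],[0.95,0,0],[1.02,0,0],[1.02,0,0],[1.02,0,0],[1.02,0,0]], twist=[[0,0,0],[0,0,0],[0,0,0],[0,0,0],[0,0,0],[0,0,0],[0,0,0],[0,0,0]], hand=[0.7,0.7,0.7,0.7,0.7,0.7,0.7,0.7])

```text
t: 8.05
eef_pos: [0.5051, -0.1189, 0.2687]
tool_rot: [-0.007, 0.707, -0.007, -0.707]
wrist_force: [-0.1, -0.3, -0.8]
opening: 0.0434
```

Call:
carry_out(slide=[[0,0,0],[0,0,0],[0,0,0],[0,0,0],[0,0,0],[0,0,0],[-0.5,0,0],[-1.5,0,0],[-3,0,0],[-4.5,0,0]], twist=[[0,0,0],[0,0,0],[0,0,0],[0,0,0],[0,0,0],[0,0,0],[0,0,0],[0,0,0],[0,0,0],[0,0,0]], hand=[0.5,0.4,0.2,0,0,0,0,0,0,0])

```text
t: 8.88
eef_pos: [0.5045, -0.1188, 0.3815]
tool_rot: [0.007, -0.706, 0.007, 0.708]
wrist_force: [1.3, 0.2, -0.1]
opening: 0.0857
```

Run:
```python
from h import *
a,o,c=look("w4.png")
print("expected bay cap px",proj(c,(.507,-.118,.12)))
# pose over handle: bar along x, pinch across y
toolmove((.606,-.119,.26),np.radians(89))
```

```text
red [191, 158, 43, 10, 307] [211. 162.] [ 0.541 -0.028  0.12 ]
red [297, 175, 53, 57, 1904] [324. 202.] [ 0.505 -0.118  0.12 ]
red [440, 224, 53, 48, 1929] [467. 247.] [ 0.462 -0.241  0.12 ]
jar box [  0. 128.  24. 172.] 0.76
jar box [ 33. 198.  94. 245.] 0.42
expected bay cap px [324.0566229 200.3342483]
slide [-1.09 -0.07 -3.99] twist [-0.02 -0.09 -0.02]
```

Call:
carry_out(slide=[[-1.09,-0.07,0],[-1.09,-0.07,-0.8],[-1.09,-0.07,-1.8],[-1.09,-0.07,-2.8],[-1.09,-0.07,-3.7],[-1.09,-0.07,-3.99],[-1.09,-0.07,-3.99],[-1.09,-0.07,-3.99]], twist=[[0,0,0],[0,0,0],[0,0,0],[0,0,0],[0,0,0],[0,0,0],[0,0,0],[0,0,0]], hand=[0,0,0,0,0,0,0,0])

```text
t: 9.65
eef_pos: [0.6042, -0.119, 0.4074]
tool_rot: [0.007, -0.706, 0.007, 0.708]
wrist_force: [0.6, -0.2, -0.8]
opening: 0.0855
```

Run:
```python
from h import *
a,o,c=look("w5.png");print(o["eef_pos"])
print("handle",[(d["position"],round(d["conf"],2),atz(c,d["position"],.174)) for d in finder.landmark_of("wrist","handle")], proj(c,(.606,-.119,.174)))
```

```text
red [0, 63, 21, 51, 523] [ 6. 90.] [0.7   0.145 0.12 ]
red [0, 229, 43, 50, 1470] [ 20. 251.] [0.555 0.177 0.12 ]
red [303, 267, 45, 48, 1440] [325. 289.] [ 0.507 -0.117  0.12 ]
jar box [304. 268. 347. 316.] 0.81
jar box [  2. 273.  23. 306.] 0.73
jar box [  0. 219.  73. 276.] 0.64
[ 0.60418789 -0.1190081   0.40738288]
handle [([324.5, 207.7], 0.55, array([ 0.60892942, -0.11877141,  0.174     ]))] [324.88973524 211.51801283]
```

View pics/w5.png

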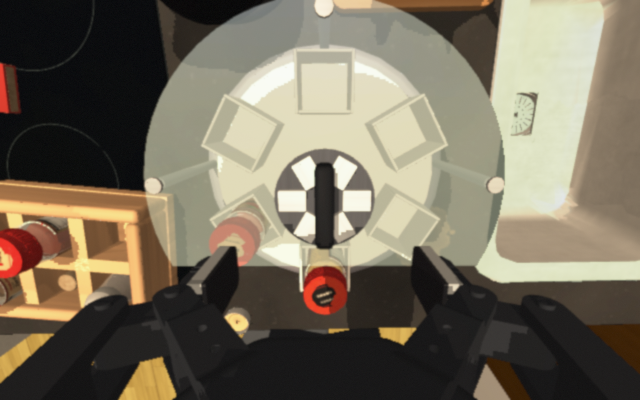

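Run:
```python
from h import *
o=ctrl.get_obs();c=cam("wrist",o)
print(atz(c,(324.5,197.5),.149),atz(c,(325,163),.184),atz(c,(324,247),.184))
toolmove((.607,-.119,.176),np.radians(89))
```

```text
[ 0.60974379 -0.11918129  0.149     ] [ 0.64267687 -0.12016276  0.184     ] [ 0.58171941 -0.11823423  0.184     ]
slide [ 3.09 -0.01 -0.13] twist [-0.02  0.01 -0.  ]
```

Call:
carry_out(slide=[[0.8,0,-0.17],[1.6,0,-0.17],[2.2,0,-0.17],[2.6,0,-0.17],[2.9,0,-0.17],[3.05,0,-0.17],[3.09,0,-0.17],[3.09,0,-0.17]], twist=[[0,0,0],[0,0,0],[0,0,0],[0,0,0],[0,0,0],[0,0,0],[0,0,0],[0,0,0]], hand=[0,0,0,0,0,0,0,0])

```text
t: 10.47
eef_pos: [0.6091, -0.1192, 0.3314]
tool_rot: [-0.007, 0.707, -0.007, -0.707]
wrist_force: [-0.4, 0.2, -0.2]
opening: 0.0854
```

Call:
carry_out(slide=[[0,0,0],[0,0,0],[0,0,0],[0,0,0],[0,0,0],[0,0,0],[0,0,0],[0,0,0],[0,0,0],[0,0,0]], twist=[[0,0,0],[0,0,0],[0,0,0],[0,0,0],[0,0,0],[0,0,0],[0,0,0],[0,0,0],[0,0,0],[0,0,0]], hand=[0.3,0.5,0.7,0.9,0.95,0.95,0.95,0.95,0.95,0.95], squeeze=60)

```text
t: 11.3
eef_pos: [0.609, -0.1189, 0.3312]
tool_rot: [-0.007, 0.707, -0.007, -0.707]
wrist_force: [-1.4, 1.0, 3.9]
opening: 0.0128
```

Call:
carry_out(slide=[[-0.1,0,0],[-0.2,0,0],[-0.3,0,0],[-0.4,0,0],[-0.46,0,0],[-0.46,0,0]], twist=[[0,0,0],[0,0,0],[0,0,0],[0,0,0],[0,0,0],[0,0,0]], hand=[0.95,0.95,0.95,0.95,0.95,0.95])

```text
t: 11.8
eef_pos: [0.609, -0.1189, 0.3424]
tool_rot: [0.007, -0.707, 0.007, 0.707]
wrist_force: [2.7, 1.5, -7.9]
opening: 0.0131
```

```bash
python3 -c "
from h import *
print(ctrl.get_obs()['joint_pos'].round(2))"
```

```text
[ 0.29  0.47 -0.24  1.66  0.13  1.02 -1.58]
```

Call:
carry_out(slide=[[0,0,0],[0,0,0],[0,0,0],[0,0,0]], twist=[[0.25,0,0],[0.7,0,0],[1.3,0,0],[2,0,0]], hand=[0.95,0.95,0.95,0.95])

```text
t: 12.13
eef_pos: [0.609, -0.119, 0.3422]
tool_rot: [0.082, -0.702, 0.082, 0.702]
wrist_force: [3.3, 1.9, -9.1]
opening: 0.0129
```

```bash
python3 -c "
from h import *
o=ctrl.get_obs();print(o['joint_pos'].round(2),o['wrist_force'],o['torque'],o['eef_pos'])"
```

```text
[ 0.26  0.47 -0.19  1.67  0.1   1.01 -1.78] [ 3.33002983  1.89154177 -9.11818918] [ 0.44428744 -0.85565181  0.05943617] [ 0.60897955 -0.11903457  0.34216766]
```

Call:
carry_out(slide=[[0,0,0],[0,0,0],[0,0,0],[0,0,0],[0,0,0],[0,0,0],[0,0,0],[0,0,0],[0,0,0],[0,0,0]], twist=[[0.9,0,0],[1.9,0,0],[2.9,0,0],[3.9,0,0],[4.9,0,0],[5.9,0,0],[6.8,0,0],[7.5,0,0],[8,0,0],[8,0,0]], hand=[0.95,0.95,0.95,0.95,0.95,0.95,0.95,0.95,0.95,0.95])

```text
t: 12.97
eef_pos: [0.6088, -0.1193, 0.3421]
tool_rot: [0.361, -0.608, 0.361, 0.608]
wrist_force: [2.4, 1.8, -9.2]
opening: 0.0129
```

```bash
python3 -c "
from h import *
o=ctrl.get_obs();M=rot(o['tool_rot']).as_matrix();print(o['joint_pos'].round(2),o['wrist_force'],o['torque'],o['eef_pos'],np.degrees(np.arctan2(M[1,1],M[0,1])))"
```

```text
[ 0.12  0.46 -0.01  1.68  0.    1.   -2.53] [ 2.39212577  1.76474663 -9.22666234] [ 0.18495781 -0.62268457  0.02772069] [ 0.6088162  -0.11925131  0.34213361] -151.34549122722134
```

Call:
carry_out(slide=[[0.12,0,0],[0.24,0,0],[0.34,0,0],[0.42,0,0],[0.46,0,0],[0.46,0,0],[0.46,0,0]], twist=[[0,0,0],[0,0,0],[0,0,0],[0,0,0],[0,0,0],[0,0,0],[0,0,0]], hand=[0.95,0.95,0.95,0.95,0.95,0.95,0.95])

```text
t: 13.55
eef_pos: [0.6088, -0.1193, 0.3313]
tool_rot: [0.36, -0.609, 0.36, 0.609]
wrist_force: [-1.5, 0.7, -1.5]
opening: 0.0134
```

Call:
carry_out(slide=[[0,0,0],[0,0,0],[0,0,0],[0,0,0],[0,0,0],[0,0,0],[-0.6,0,0],[-1.6,0,0],[-3,0,0],[-3,0,0]], twist=[[0,0,0],[0,0,0],[0,0,0],[0,0,0],[0,0,0],[0,0,0],[0,0,0],[0,0,0],[0,0,0],[0,0,0]], hand=[0.7,0.4,0.2,0,0,0,0,0,0,0])

```text
t: 14.38
eef_pos: [0.6104, -0.1195, 0.4126]
tool_rot: [-0.361, 0.612, -0.358, -0.606]
wrist_force: [1.1, -0.1, 0.9]
opening: 0.0855
```

Run:
```python
from h import *
a,o,c=look("w6.png")
p=(lambda d:[np.round(x["position"]) for x in d])
print(p(finder.landmark_of("wrist","handle")),proj(c,(.609,-.119,.174)))
for x,y in ((.554,.190),(.495,.265)):
  for j in (39,-51): print(j);toolmove((x,y,.25),np.radians(j))
```

```text
red [508, 108, 57, 52, 2286] [536. 133.] [ 0.477 -0.259  0.12 ]
red [137, 358, 28, 21, 383] [151. 367.] [0.686 0.146 0.12 ]
jar box [338. 301. 348. 317.] 0.5
[array([329., 218.])] [326.78830804 215.77464814]
39
slide [ 0.04 -4.05 11.89] twist [-1.69 -0.01  0.01]
-51
slide [ 0.04 -4.05 11.89] twist [ 1.331e+01 -0.000e+00  1.000e-02]
39
slide [ 0.04 -3.43 15.66] twist [-1.69 -0.01  0.01]
-51
slide [ 0.04 -3.43 15.66] twist [ 1.331e+01 -0.000e+00  1.000e-02]
```

View pics/w6.png

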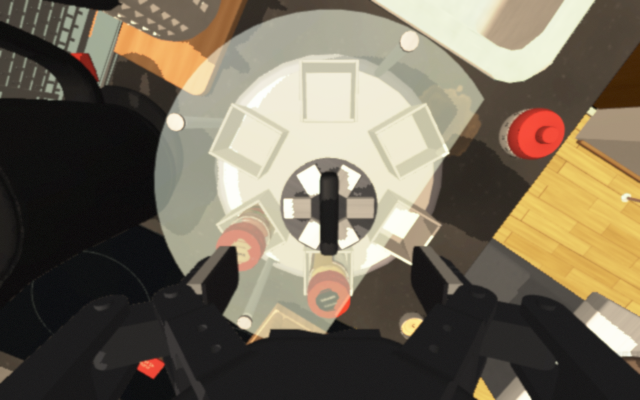

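Call:
carry_out(slide=[[0,-0.4,1.2],[0,-0.9,2.6],[0,-1.4,4.1],[0,-1.9,5.6],[0,-2.4,7.1],[0,-2.9,8.6],[0,-3.4,10],[0,-3.8,11.2],[0.04,-4.05,11.89],[0.04,-4.05,11.89]], twist=[[-0.3,0,0],[-0.6,0,0],[-0.9,0,0],[-1.2,0,0],[-1.5,0,0],[-1.69,0,0],[-1.69,0,0],[-1.69,0,0],[-1.69,0,0],[-1.69,0,0]], hand=[0,0,0,0,0,0,0,0,0,0])

```text
t: 15.37
eef_pos: [0.5518, 0.1967, 0.4032]
tool_rot: [0.301, -0.639, 0.301, 0.641]
wrist_force: [-0.5, 0.9, 0.1]
opening: 0.0857
```

Run:
```python
from h import *
a,o,c=look("w7.png");print(o["joint_pos"].round(2))
toolmove((.553,.190,.111),np.radians(39))
```

```text
red [151, 105, 59, 57, 1482] [178. 133.] [0.682 0.232 0.12 ]
red [302, 166, 50, 51, 1277] [327. 189.] [0.554 0.189 0.12 ]
red [300, 261, 47, 51, 1288] [323. 284.] [0.495 0.265 0.12 ]
jar box [305. 234. 346. 313.] 0.82
jar box [445.   0. 514.  20.] 0.75
jar box [301. 158. 354. 217.] 0.59
[-0.47  0.35  0.06  1.7  -0.03  1.1  -2.85]
slide [ 5.5   0.03 -0.03] twist [ 0.03 -0.   -0.02]
```

View pics/w7.png

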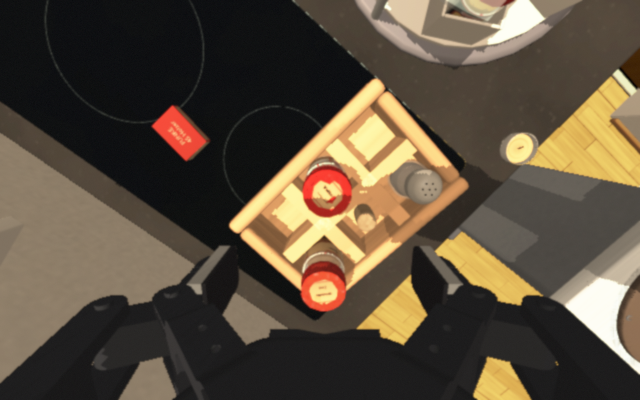

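Call:
carry_out(slide=[[0,0,0],[0,0,0],[0,0,0],[0,0,0],[0,0,0],[0,0,0],[0,0,0],[0,0,0],[0,0,0],[0,0,0]], twist=[[-1,0,0],[-2,0,0],[-3,0,0],[-4,0,0],[-5,0,0],[-6,0,0],[-7,0,0],[-8,0,0],[-9,0,0],[-10,0,0]], hand=[0,0,0,0,0,0,0,0,0,0])

```text
t: 16.3
eef_pos: [0.5547, 0.1872, 0.4043]
tool_rot: [-0.056, -0.705, -0.056, 0.705]
wrist_force: [0.1, 0.4, 0.0]
opening: 0.0854
```

Call:
carry_out(slide=[[0,0,0],[0,0,0],[0,0,0],[0,0,0],[0,0,0],[0,0,0],[0,0,0]], twist=[[-1,0,0],[-2,0,0],[-3,0,0],[-4,0,0],[-5,0,0],[-5,0,0],[-5,0,0]], hand=[0,0,0,0,0,0,0])

```text
t: 16.88
eef_pos: [0.5547, 0.1878, 0.4045]
tool_rot: [-0.234, -0.667, -0.234, 0.668]
wrist_force: [0.1, -0.1, -0.8]
opening: 0.0852
```

Run:
```python
from h import *
a,o,c=look("w8.png");print(o["joint_pos"].round(2))
toolmove((.554,.190,.111),np.radians(-51))
```

```text
red [333, 0, 61, 52, 1607] [362.  20.] [0.683 0.255 0.12 ]
red [186, 170, 57, 51, 1445] [216. 193.] [0.496 0.267 0.12 ]
red [297, 171, 48, 51, 1238] [321. 194.] [0.555 0.193 0.12 ]
jar box [186. 158. 263. 226.] 0.66
jar box [295. 163. 346. 219.] 0.66
[-0.23  0.36 -0.23  1.68  0.09  1.11 -1.38]
slide [ 5.55 -0.05 -0.02] twist [-0.05  0.01 -0.  ]
```

Call:
carry_out(slide=[[1,-0.07,-0.04],[2,-0.07,-0.04],[3,-0.07,-0.04],[4,-0.07,-0.04],[4.7,-0.07,-0.04],[5.2,-0.07,-0.04],[5.45,-0.07,-0.04],[5.55,-0.07,-0.04],[5.55,-0.07,-0.04]], twist=[[0,0,0],[0,0,0],[0,0,0],[0,0,0],[0,0,0],[0,0,0],[0,0,0],[0,0,0],[0,0,0]], hand=[0,0,0,0,0,0,0,0,0])

```text
t: 17.73
eef_pos: [0.554, 0.192, 0.2663]
tool_rot: [0.236, 0.667, 0.236, -0.667]
wrist_force: [0.3, 0.4, -0.1]
opening: 0.0853
```

Call:
carry_out(slide=[[0,0,0],[0,0,0],[0,0,0],[0,0,0],[0,0,0],[0,0,0],[0,0,0],[0,0,0],[0,0,0],[0,0,0]], twist=[[0,0,0],[0,0,0],[0,0,0],[0,0,0],[0,0,0],[0,0,0],[0,0,0],[0,0,0],[0,0,0],[0,0,0]], hand=[0.3,0.5,0.7,0.7,0.7,0.7,0.7,0.7,0.7,0.7], squeeze=40)

```text
t: 18.57
eef_pos: [0.5541, 0.1921, 0.2672]
tool_rot: [0.236, 0.667, 0.236, -0.666]
wrist_force: [-1.8, -1.3, 6.4]
opening: 0.0434
```

Call:
carry_out(slide=[[-0.2,0,0],[-0.6,0,0],[-1.2,0,0],[-2,0,0],[-3,0,0],[-4,0,0],[-5,0,0],[-5.6,0,0],[-5.6,0,0],[-5.6,0,0]], twist=[[0,0,0],[0,0,0],[0,0,0],[0,0,0],[0,0,0],[0,0,0],[0,0,0],[0,0,0],[0,0,0],[0,0,0]], hand=[0.7,0.7,0.7,0.7,0.7,0.7,0.7,0.7,0.7,0.7])

```text
t: 19.4
eef_pos: [0.5537, 0.192, 0.4072]
tool_rot: [0.236, 0.667, 0.236, -0.666]
wrist_force: [0.2, 0.3, -2.5]
opening: 0.0436
```

Run:
```python
from h import *
a,o,c=look("w9.png");print(o["joint_pos"].round(2))
toolmove((.505,-.118,.25),np.radians(89))
```

```text
red [337, 0, 60, 55, 1704] [366.  23.] [0.684 0.257 0.12 ]
red [192, 171, 56, 51, 1393] [221. 195.] [0.496 0.268 0.12 ]
red [274, 222, 102, 108, 6082] [325. 272.] [0.495 0.144 0.12 ]
jar box [192. 160. 267. 224.] 0.88
jar box [426. 196. 640. 391.] 0.65
jar box [474. 282. 489. 347.] 0.59
jar box [272. 190. 376. 325.] 0.57
[-0.24  0.36 -0.23  1.68  0.09  1.11 -1.39]
slide [0.02 8.41 9.3 ] twist [ 6.67  0.02 -0.  ]
```

Held (same blob position as the first). Move to the bay.

Call:
carry_out(slide=[[0,1,1.1],[0,2,2.2],[0,3.1,3.4],[0,4.2,4.6],[0,5.3,5.8],[0,6.4,7],[0,7.4,8.2],[0,8.1,9],[0,8.41,9.3],[0,8.41,9.3]], twist=[[0.8,0,0],[1.6,0,0],[2.4,0,0],[3.2,0,0],[4,0,0],[4.8,0,0],[5.6,0,0],[6.3,0,0],[6.67,0,0],[6.67,0,0]], hand=[0.7,0.7,0.7,0.7,0.7,0.7,0.7,0.7,0.7,0.7])

```text
t: 20.33
eef_pos: [0.5046, -0.1208, 0.4051]
tool_rot: [0.008, -0.706, 0.009, 0.708]
wrist_force: [0.3, 0.2, -0.8]
opening: 0.0435
```

Run:
```python
from h import *
o=ctrl.get_obs()
print([(d["position"],d["conf"]) for d in (viewer.read_camera("wrist") is not None and finder.landmark_of("wrist","bay"))],proj(cam("wrist",o),(.508,-.118,.02)))
toolmove((.505,-.118,.113),np.radians(89))
```

```text
[([317.2, 174.1], 0.78)] [322.10049859 173.5667753 ]
slide [5.49 0.05 0.01] twist [0.02 0.01 0.01]
```

Call:
carry_out(slide=[[0.6,0.05,0],[1.4,0.05,0],[2,0.05,0],[2.5,0.05,0],[3,0.05,0],[3.5,0.05,0],[4,0.05,0],[4.5,0.05,0],[4.5,0.05,0],[4.5,0.05,0]], twist=[[0,0,0],[0,0,0],[0,0,0],[0,0,0],[0,0,0],[0,0,0],[0,0,0],[0,0,0],[0,0,0],[0,0,0]], hand=[0.7,0.7,0.7,0.7,0.7,0.7,0.7,0.7,0.7,0.7])

```text
t: 21.27
eef_pos: [0.506, -0.117, 0.2932]
tool_rot: [0.005, -0.707, 0.005, 0.707]
wrist_force: [0.8, 0.0, -0.6]
opening: 0.0433
```

Call:
carry_out(slide=[[0.3,0,0],[0.6,0,0],[0.8,0,0],[0.95,0,0],[1,0,0],[1,0,0],[1,0,0],[1,0,0]], twist=[[0,0,0],[0,0,0],[0,0,0],[0,0,0],[0,0,0],[0,0,0],[0,0,0],[0,0,0]], hand=[0.7,0.7,0.7,0.7,0.7,0.7,0.7,0.7])

```text
t: 21.93
eef_pos: [0.5055, -0.119, 0.2688]
tool_rot: [-0.006, 0.707, -0.006, -0.707]
wrist_force: [2.4, 0.7, -2.2]
opening: 0.0435
```

Call:
carry_out(slide=[[0,0,0],[0,0,0],[0,0,0],[0,0,0],[0,0,0],[0,0,0],[-0.5,0,0],[-1.5,0,0],[-3,0,0],[-4.5,0,0]], twist=[[0,0,0],[0,0,0],[0,0,0],[0,0,0],[0,0,0],[0,0,0],[0,0,0],[0,0,0],[0,0,0],[0,0,0]], hand=[0.5,0.4,0.2,0,0,0,0,0,0,0])

```text
t: 22.77
eef_pos: [0.5049, -0.1189, 0.3818]
tool_rot: [0.006, -0.706, 0.006, 0.708]
wrist_force: [1.0, 0.0, 0.0]
opening: 0.0852
```

Run:
```python
from h import *
a,o,c=look("w10.png");print(o["joint_pos"].round(2))
toolmove((.609,-.119,.24),np.radians(29))
toolmove((.609,-.119,.24),np.radians(29-180))
toolmove((.609,-.119,.24),np.radians(89))
```

```text
red [185, 158, 50, 13, 441] [209. 163.] [ 0.54  -0.027  0.12 ]
red [299, 174, 54, 58, 1624] [325. 202.] [ 0.506 -0.119  0.12 ]
red [440, 225, 53, 48, 1908] [467. 248.] [ 0.462 -0.241  0.12 ]
jar box [296. 166. 355. 230.] 0.88
jar box [190. 157. 240. 172.] 0.75
jar box [217.   5. 436. 217.] 0.4
[ 0.12  0.25  0.02  1.88 -0.01  1.01 -1.44]
slide [-0.28 -0.09 -4.08] twist [ 9.99 -0.09  0.04]
slide [-0.28 -0.09 -4.08] twist [ 9.99 -0.09  0.04]
slide [-0.28 -0.09 -4.08] twist [-0.01 -0.09 -0.01]
```

Call:
carry_out(slide=[[-1,0,0],[-1.1,0,-0.5],[-1.1,-0.09,-1.2],[-1.1,-0.09,-2],[-1.1,-0.09,-2.8],[-1.1,-0.09,-3.5],[-1.1,-0.09,-4.08],[-1.1,-0.09,-4.08],[-1.1,-0.09,-4.08],[-1.1,-0.09,-4.08]], twist=[[-1,0,0],[-2.1,0,0],[-3.2,0,0],[-4.3,0,0],[-5.4,0,0],[-6.5,0,0],[-7.6,0,0],[-8.7,0,0],[-9.8,0,0],[-10.9,0,0]], hand=[0,0,0,0,0,0,0,0,0,0])

```text
t: 23.7
eef_pos: [0.6076, -0.1185, 0.4078]
tool_rot: [-0.378, -0.597, -0.379, 0.598]
wrist_force: [-0.6, -0.4, 0.2]
opening: 0.0855
```

Call:
carry_out(slide=[[0,0,0],[0,0,0],[0,0,0],[0,0,0],[0,0,0],[0,0,0],[0,0,0],[0,0,0],[0,0,0],[0,0,0]], twist=[[-1.1,0,0],[-2.2,0,0],[-3.3,0,0],[-4.4,0,0],[-5.5,0,0],[-6.6,0,0],[-7.7,0,0],[-8.6,0,0],[-9.1,0,0],[-9.1,0,0]], hand=[0,0,0,0,0,0,0,0,0,0])

```text
t: 24.53
eef_pos: [0.6073, -0.1187, 0.4081]
tool_rot: [0.609, 0.358, 0.61, -0.358]
wrist_force: [-0.4, -0.5, 0.4]
opening: 0.085
```

Run:
```python
from h import *
a,o,c=look("w11.png");print(o["joint_pos"].round(2))
print("handle",[(d["position"],round(d["conf"],2),atz(c,d["position"],.174)) for d in finder.landmark_of("wrist","handle")], proj(c,(.609,-.119,.174)))
toolmove((.609,-.119,.176),np.radians(28.7))
```

```text
red [300, 48, 23, 40, 378] [308.  66.] [ 0.54  -0.027  0.12 ]
red [195, 118, 58, 51, 1606] [224. 142.] [ 0.505 -0.117  0.12 ]
red [106, 200, 52, 46, 1852] [132. 222.] [ 0.459 -0.228  0.12 ]
jar box [302.  47. 321.  89.] 0.97
[ 0.38  0.43 -0.36  1.59  0.16  1.16  0.49]
handle [([327.2, 218.4], 0.8, array([ 0.60868761, -0.11903033,  0.174     ]))] [327.58744931 218.56057419]
slide [3.1  0.05 0.05] twist [ 0.03 -0.    0.  ]
```

View pics/w11.png

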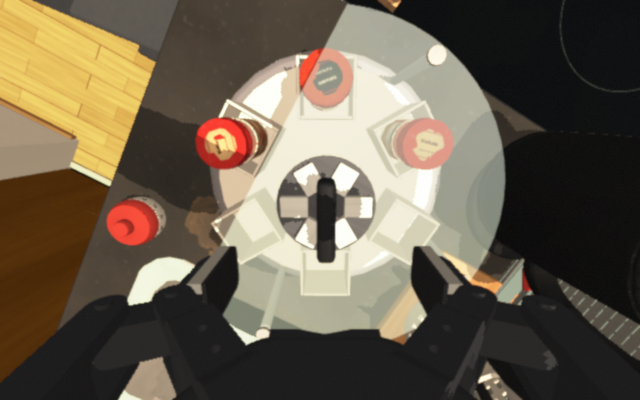

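Call:
carry_out(slide=[[0.8,0.05,0.05],[1.6,0.05,0.05],[2.2,0.05,0.05],[2.6,0.05,0.05],[2.9,0.05,0.05],[3.05,0.05,0.05],[3.1,0.05,0.05],[3.1,0.05,0.05]], twist=[[0,0,0],[0,0,0],[0,0,0],[0,0,0],[0,0,0],[0,0,0],[0,0,0],[0,0,0]], hand=[0,0,0,0,0,0,0,0])

```text
t: 25.35
eef_pos: [0.6094, -0.119, 0.3315]
tool_rot: [0.609, 0.359, 0.609, -0.359]
wrist_force: [-0.7, -0.1, 0.1]
opening: 0.0856
```

Call:
carry_out(slide=[[0,0,0],[0,0,0],[0,0,0],[0,0,0],[0,0,0],[0,0,0],[0,0,0],[0,0,0],[0,0,0],[0,0,0]], twist=[[0,0,0],[0,0,0],[0,0,0],[0,0,0],[0,0,0],[0,0,0],[0,0,0],[0,0,0],[0,0,0],[0,0,0]], hand=[0.3,0.5,0.7,0.9,0.95,0.95,0.95,0.95,0.95,0.95], squeeze=60)

```text
t: 26.18
eef_pos: [0.6089, -0.1192, 0.3315]
tool_rot: [0.609, 0.359, 0.609, -0.359]
wrist_force: [-3.1, -0.0, 4.7]
opening: 0.0133
```

Call:
carry_out(slide=[[-0.1,0,0],[-0.2,0,0],[-0.3,0,0],[-0.4,0,0],[-0.46,0,0],[-0.46,0,0]], twist=[[0,0,0],[0,0,0],[0,0,0],[0,0,0],[0,0,0],[0,0,0]], hand=[0.95,0.95,0.95,0.95,0.95,0.95])

```text
t: 26.68
eef_pos: [0.609, -0.1192, 0.3425]
tool_rot: [0.609, 0.359, 0.609, -0.359]
wrist_force: [-0.7, -1.8, -8.1]
opening: 0.0132
```

Call:
carry_out(slide=[[0,0,0],[0,0,0],[0,0,0],[0,0,0]], twist=[[0.25,0,0],[0.7,0,0],[1.3,0,0],[2,0,0]], hand=[0.95,0.95,0.95,0.95])

```text
t: 27.02
eef_pos: [0.6089, -0.1192, 0.3422]
tool_rot: [0.567, 0.422, 0.568, -0.422]
wrist_force: [-1.2, -2.7, -7.8]
opening: 0.013
```

Call:
carry_out(slide=[[0,0,0],[0,0,0],[0,0,0],[0,0,0],[0,0,0],[0,0,0],[0,0,0],[0,0,0],[0,0,0],[0,0,0]], twist=[[0.9,0,0],[1.9,0,0],[2.9,0,0],[3.9,0,0],[4.9,0,0],[5.9,0,0],[6.8,0,0],[7.5,0,0],[8,0,0],[8,0,0]], hand=[0.95,0.95,0.95,0.95,0.95,0.95,0.95,0.95,0.95,0.95])

```text
t: 27.85
eef_pos: [0.6086, -0.1192, 0.3421]
tool_rot: [-0.347, -0.615, -0.347, 0.617]
wrist_force: [-2.3, -2.9, -8.1]
opening: 0.013
```

```bash
python3 -c "
from h import *
o=ctrl.get_obs();M=rot(o['tool_rot']).as_matrix();print(o['joint_pos'].round(2),o['wrist_force'],o['torque'],o['eef_pos'],np.degrees(np.arctan2(M[1,1],M[0,1])))"
```

```text
[ 0.2   0.46 -0.11  1.67  0.06  1.01 -0.48] [-2.26798724 -2.89980339 -8.11996603] [-0.6596577  0.3626866 -0.0255095] [ 0.60862979 -0.11917942  0.34209364] -31.220353839150118
```

Call:
carry_out(slide=[[0.12,0,0],[0.24,0,0],[0.34,0,0],[0.42,0,0],[0.46,0,0],[0.46,0,0],[0.46,0,0]], twist=[[0,0,0],[0,0,0],[0,0,0],[0,0,0],[0,0,0],[0,0,0],[0,0,0]], hand=[0.95,0.95,0.95,0.95,0.95,0.95,0.95])

```text
t: 28.43
eef_pos: [0.6086, -0.1192, 0.3316]
tool_rot: [-0.348, -0.615, -0.349, 0.616]
wrist_force: [-6.4, -2.4, 0.1]
opening: 0.0131
```

Call:
carry_out(slide=[[0,0,0],[0,0,0],[0,0,0],[0,0,0],[0,0,0],[0,0,0],[-0.6,0,0],[-1.6,0,0],[-3,0,0],[-3,0,0]], twist=[[0,0,0],[0,0,0],[0,0,0],[0,0,0],[0,0,0],[0,0,0],[0,0,0],[0,0,0],[0,0,0],[0,0,0]], hand=[0.7,0.4,0.2,0,0,0,0,0,0,0])

```text
t: 29.27
eef_pos: [0.6107, -0.1191, 0.413]
tool_rot: [0.35, 0.618, 0.346, -0.613]
wrist_force: [1.7, -0.1, 0.9]
opening: 0.0852
```

Run:
```python
from h import *
o=ctrl.get_obs();M=rot(o['tool_rot']).as_matrix();print(o['joint_pos'].round(2),np.degrees(np.arctan2(M[1,1],M[0,1])))
toolmove((.495,.267,.25),np.radians(-51))
```

```text
[ 0.2   0.4  -0.12  1.59  0.05  1.14 -0.47] -31.011062241128855
slide [  0.26 -11.92 -10.85] twist [ 3.33 -0.05 -0.08]
```

Call:
carry_out(slide=[[0,-0.8,-0.7],[0,-2,-1.8],[0,-3.2,-2.9],[0,-4.4,-4],[0,-5.6,-5.1],[0,-6.8,-6.2],[0.1,-8,-7.3],[0.1,-9.2,-8.4],[0.2,-10.4,-9.5],[0.26,-11.3,-10.3]], twist=[[0.4,0,0],[0.8,0,0],[1.2,0,0],[1.6,0,0],[2,0,0],[2.4,0,0],[2.8,0,0],[3.2,0,0],[3.33,0,0],[3.33,0,0]], hand=[0,0,0,0,0,0,0,0,0,0])

```text
t: 30.1
eef_pos: [0.4981, 0.2509, 0.4]
tool_rot: [0.236, 0.667, 0.237, -0.666]
wrist_force: [-0.4, 0.3, -0.6]
opening: 0.0854
```

Run:
```python
from h import *
a,o,c=look("w12.png");print(o["joint_pos"].round(2))
toolmove((.496,.267,.25),np.radians(-51))
```

```text
red [413, 0, 63, 46, 1498] [442.  18.] [0.665 0.273 0.12 ]
red [282, 165, 50, 52, 1178] [307. 188.] [0.495 0.271 0.12 ]
jar box [529. 280. 568. 300.] 0.84
jar box [283. 154. 334. 222.] 0.78
jar box [595. 216. 639. 249.] 0.75
jar box [343. 205. 361. 232.] 0.18
[-0.37  0.31 -0.23  1.76  0.08  1.08 -1.51]
slide [-0.21 -0.44 -0.32] twist [ 0.09 -0.02  0.03]
```

View pics/w12.png

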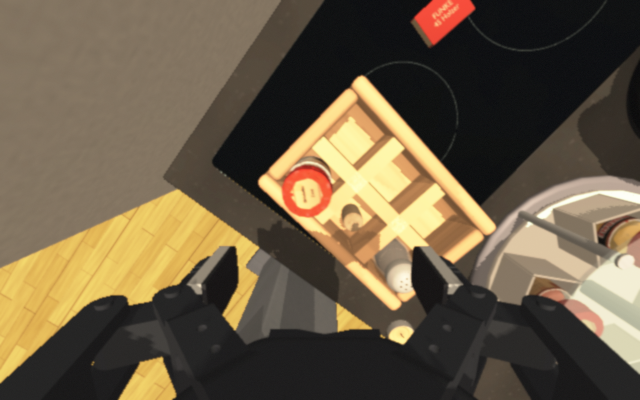

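Call:
carry_out(slide=[[-0.21,-0.46,-0.35],[-0.21,-0.46,-0.35],[-0.21,-0.46,-0.35],[-0.21,-0.46,-0.35]], twist=[[0.05,0,0],[0.05,0,0],[0.05,0,0],[0.05,0,0]], hand=[0,0,0,0])

```text
t: 30.53
eef_pos: [0.4996, 0.2606, 0.4048]
tool_rot: [0.234, 0.667, 0.234, -0.667]
wrist_force: [-0.1, -0.5, 0.3]
opening: 0.0853
```

Run:
```python
from h import *
a,o,c=look("w13.png")
toolmove((.495,.268,.111),np.radians(-51))
```

```text
red [414, 0, 64, 54, 1720] [446.  22.] [0.669 0.276 0.12 ]
red [291, 172, 49, 51, 1154] [315. 195.] [0.496 0.27  0.12 ]
jar box [598. 217. 640. 253.] 0.95
jar box [530. 281. 569. 302.] 0.85
jar box [293. 160. 338. 226.] 0.75
jar box [470. 177. 640. 374.] 0.17
slide [ 5.55 -0.36 -0.05] twist [-0.06  0.   -0.  ]
```

Call:
carry_out(slide=[[1,-0.38,-0.07],[2,-0.38,-0.07],[3,-0.38,-0.07],[4,-0.38,-0.07],[4.7,-0.38,-0.07],[5.2,-0.38,-0.07],[5.45,-0.38,-0.07],[5.55,-0.38,-0.07],[5.55,-0.38,-0.07]], twist=[[0,0,0],[0,0,0],[0,0,0],[0,0,0],[0,0,0],[0,0,0],[0,0,0],[0,0,0],[0,0,0]], hand=[0,0,0,0,0,0,0,0,0])

```text
t: 31.38
eef_pos: [0.4949, 0.2698, 0.266]
tool_rot: [-0.234, -0.667, -0.234, 0.667]
wrist_force: [0.3, 0.7, 0.5]
opening: 0.0854
```

Call:
carry_out(slide=[[0,0,0],[0,0,0],[0,0,0],[0,0,0],[0,0,0],[0,0,0],[0,0,0],[0,0,0],[0,0,0],[0,0,0]], twist=[[0,0,0],[0,0,0],[0,0,0],[0,0,0],[0,0,0],[0,0,0],[0,0,0],[0,0,0],[0,0,0],[0,0,0]], hand=[0.3,0.5,0.7,0.7,0.7,0.7,0.7,0.7,0.7,0.7], squeeze=40)

```text
t: 32.22
eef_pos: [0.4951, 0.2704, 0.2671]
tool_rot: [0.234, 0.668, 0.234, -0.667]
wrist_force: [-0.2, -1.1, 6.5]
opening: 0.0436
```

Call:
carry_out(slide=[[-0.2,0,0],[-0.6,0,0],[-1.2,0,0],[-2,0,0],[-3,0,0],[-4,0,0],[-5,0,0],[-5.6,0,0],[-5.6,0,0],[-5.6,0,0]], twist=[[0,0,0],[0,0,0],[0,0,0],[0,0,0],[0,0,0],[0,0,0],[0,0,0],[0,0,0],[0,0,0],[0,0,0]], hand=[0.7,0.7,0.7,0.7,0.7,0.7,0.7,0.7,0.7,0.7])

```text
t: 33.05
eef_pos: [0.4945, 0.2702, 0.407]
tool_rot: [0.234, 0.668, 0.234, -0.667]
wrist_force: [-0.0, 0.4, -2.2]
opening: 0.0435
```

Run:
```python
from h import *
a,o,c=look("w14.png");print(o["joint_pos"].round(2))
toolmove((.505,-.118,.25),np.radians(89))
```

```text
red [423, 0, 63, 58, 1766] [455.  24.] [0.668 0.279 0.12 ]
red [273, 224, 103, 108, 5929] [324. 273.] [0.433 0.223 0.12 ]
red [555, 303, 41, 47, 622] [570. 330.] [ 0.543 -0.018  0.12 ]
jar box [604. 220. 640. 254.] 0.94
jar box [274. 186. 376. 332.] 0.83
jar box [534. 284. 594. 346.] 0.74
[-0.4   0.32 -0.23  1.73  0.08  1.1  -1.56]
slide [ 0.02 12.38  9.37] twist [ 6.62  0.02 -0.  ]
```

Call:
carry_out(slide=[[0,1,0.76],[0,2.3,1.74],[0,3.6,2.72],[0,4.9,3.7],[0,6.2,4.7],[0,7.5,5.7],[0,8.8,6.66],[0,10.1,7.64],[0,11.2,8.5],[0,12,9.1]], twist=[[0.8,0,0],[1.6,0,0],[2.4,0,0],[3.2,0,0],[4,0,0],[4.8,0,0],[5.6,0,0],[6.3,0,0],[6.62,0,0],[6.62,0,0]], hand=[0.7,0.7,0.7,0.7,0.7,0.7,0.7,0.7,0.7,0.7])

```text
t: 33.98
eef_pos: [0.5038, -0.1099, 0.4048]
tool_rot: [0.008, -0.706, 0.009, 0.708]
wrist_force: [0.5, 0.0, -1.7]
opening: 0.0434
```

Run:
```python
from h import *
toolmove((.505,-.118,.25),np.radians(89))
```

```text
slide [-0.01  0.32 -0.06] twist [-0.05  0.03 -0.01]
```

Call:
carry_out(slide=[[0,0.35,-0.05],[0,0.35,-0.05],[0,0.35,-0.05],[0,0.35,-0.05]], twist=[[0,0,0],[0,0,0],[0,0,0],[0,0,0]], hand=[0.7,0.7,0.7,0.7])

```text
t: 34.32
eef_pos: [0.506, -0.1131, 0.4055]
tool_rot: [0.006, -0.707, 0.005, 0.708]
wrist_force: [1.8, 0.6, -1.4]
opening: 0.0434
```

Run:
```python
from h import *
a,o,c=look("w15.png");print(o["eef_pos"])
toolmove((.505,-.118,.113),np.radians(89))
```

```text
red [206, 156, 47, 14, 417] [229. 161.] [ 0.539 -0.029  0.12 ]
red [437, 220, 49, 45, 1727] [461. 242.] [ 0.46  -0.242  0.12 ]
red [273, 224, 103, 108, 5879] [324. 273.] [ 0.428 -0.11   0.12 ]
jar box [204. 160. 257. 166.] 0.98
jar box [275. 187. 374. 333.] 0.85
jar box [232.  28. 436. 206.] 0.16
[ 0.50595768 -0.1130963   0.40548852]
slide [5.51 0.2  0.03] twist [0.03 0.01 0.01]
```

Call:
carry_out(slide=[[0.4,0.2,0.03],[1,0.2,0.03],[1.6,0.2,0.03],[2.2,0.2,0.03],[2.8,0.2,0.03],[3.4,0.2,0.03],[4,0.2,0.03],[4.5,0.2,0.03],[4.5,0.2,0.03],[4.5,0.2,0.03]], twist=[[0,0,0],[0,0,0],[0,0,0],[0,0,0],[0,0,0],[0,0,0],[0,0,0],[0,0,0],[0,0,0],[0,0,0]], hand=[0.7,0.7,0.7,0.7,0.7,0.7,0.7,0.7,0.7,0.7])

```text
t: 35.25
eef_pos: [0.5053, -0.1195, 0.2932]
tool_rot: [0.006, -0.707, 0.006, 0.707]
wrist_force: [2.4, 0.6, -2.8]
opening: 0.0435
```

Call:
carry_out(slide=[[0.3,0,0],[0.6,0,0],[0.8,0,0],[0.95,0,0],[1,0,0],[1,0,0],[1,0,0],[1,0,0]], twist=[[0,0,0],[0,0,0],[0,0,0],[0,0,0],[0,0,0],[0,0,0],[0,0,0],[0,0,0]], hand=[0.7,0.7,0.7,0.7,0.7,0.7,0.7,0.7])

```text
t: 35.92
eef_pos: [0.5054, -0.1199, 0.2688]
tool_rot: [-0.006, 0.707, -0.006, -0.707]
wrist_force: [5.3, 0.2, -2.8]
opening: 0.0436
```

Call:
carry_out(slide=[[0,0,0],[0,0,0],[0,0,0],[0,0,0],[0,0,0],[0,0,0],[-0.5,0,0],[-1.5,0,0],[-3,0,0],[-4.5,0,0]], twist=[[0,0,0],[0,0,0],[0,0,0],[0,0,0],[0,0,0],[0,0,0],[0,0,0],[0,0,0],[0,0,0],[0,0,0]], hand=[0.5,0.4,0.2,0,0,0,0,0,0,0])

```text
t: 36.75
eef_pos: [0.5044, -0.1199, 0.3817]
tool_rot: [0.006, -0.706, 0.006, 0.708]
wrist_force: [1.6, -0.2, 0.8]
opening: 0.0854
```

Run:
```python
from h import *
a,o,c=look("w16.png");print(o["joint_pos"].round(2))
toolmove((.609,-.119,.25),np.radians(-31))
```

```text
red [184, 158, 54, 15, 525] [210. 164.] [ 0.539 -0.029  0.12 ]
red [298, 173, 54, 58, 1527] [325. 200.] [ 0.507 -0.12   0.12 ]
red [439, 224, 53, 48, 1910] [466. 247.] [ 0.462 -0.241  0.12 ]
jar box [183. 158. 249. 167.] 0.84
jar box [300. 161. 351. 232.] 0.7
jar box [  0.  96. 155. 263.] 0.48
[ 0.07  0.25  0.09  1.88 -0.03  1.01 -1.42]
slide [-0.68 -0.13 -4.11] twist [-10.    -0.08  -0.06]
```

Jar three is at (0.507, -0.120). Now the final turn: twist −10 to jaw −31°.

Call:
carry_out(slide=[[-1,0,0],[-1.1,0,-0.5],[-1.1,-0.1,-1.2],[-1.1,-0.13,-2],[-1.1,-0.13,-2.8],[-1.1,-0.13,-3.5],[-1.1,-0.13,-4.11],[-1.1,-0.13,-4.11],[-1.1,-0.13,-4.11],[-1.1,-0.13,-4.11]], twist=[[-1,0,0],[-2.1,0,0],[-3.2,0,0],[-4.3,0,0],[-5.4,0,0],[-6.5,0,0],[-7.6,0,0],[-8.7,0,0],[-9.6,0,0],[-10,0,0]], hand=[0,0,0,0,0,0,0,0,0,0])

```text
t: 37.68
eef_pos: [0.6079, -0.1186, 0.4077]
tool_rot: [-0.35, -0.614, -0.35, 0.615]
wrist_force: [1.4, -1.1, -0.1]
opening: 0.0856
```

Run:
```python
from h import *
a,o,c=look("w17.png");print(o["joint_pos"].round(2))
print("handle",[(d["position"],round(d["conf"],2),atz(c,d["position"],.174)) for d in finder.landmark_of("wrist","handle")], proj(c,(.609,-.119,.174)))
toolmove((.609,-.119,.176),np.radians(-31.2))
```

```text
red [211, 225, 51, 50, 1060] [241. 244.] [ 0.514 -0.117  0.12 ]
jar box [214. 209. 265. 274.] 0.97
jar box [192. 140. 217. 164.] 0.72
[ 0.18  0.4  -0.09  1.6   0.04  1.14 -0.45]
handle [([327.6, 216.5], 0.62, array([ 0.60807056, -0.11970653,  0.174     ]))] [328.19847542 215.10555798]
slide [ 3.09  0.05 -0.02] twist [0.02 0.   0.01]
```

View pics/w17.png

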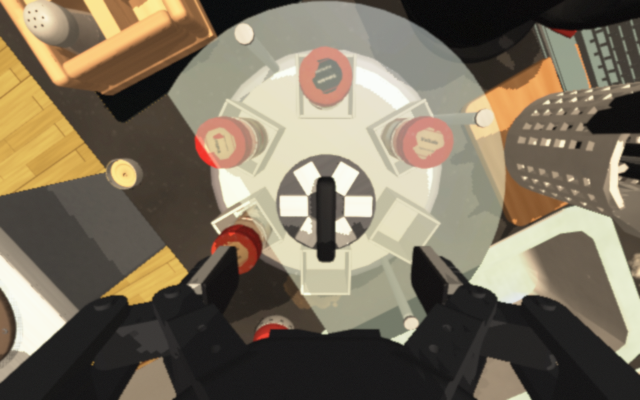

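Call:
carry_out(slide=[[0.8,0.05,0],[1.6,0.05,0],[2.2,0.05,0],[2.6,0.05,0],[2.9,0.05,0],[3.05,0.05,0],[3.09,0.05,0],[3.09,0.05,0]], twist=[[0,0,0],[0,0,0],[0,0,0],[0,0,0],[0,0,0],[0,0,0],[0,0,0],[0,0,0]], hand=[0,0,0,0,0,0,0,0])

```text
t: 38.5
eef_pos: [0.6091, -0.1191, 0.3318]
tool_rot: [0.348, 0.616, 0.348, -0.615]
wrist_force: [0.3, -0.4, -0.0]
opening: 0.0853
```

Call:
carry_out(slide=[[0,0,0],[0,0,0],[0,0,0],[0,0,0],[0,0,0],[0,0,0],[0,0,0],[0,0,0],[0,0,0],[0,0,0]], twist=[[0,0,0],[0,0,0],[0,0,0],[0,0,0],[0,0,0],[0,0,0],[0,0,0],[0,0,0],[0,0,0],[0,0,0]], hand=[0.3,0.5,0.7,0.9,0.95,0.95,0.95,0.95,0.95,0.95], squeeze=60)

```text
t: 39.33
eef_pos: [0.6086, -0.119, 0.3318]
tool_rot: [-0.348, -0.615, -0.348, 0.616]
wrist_force: [-3.9, 0.9, 5.4]
opening: 0.0128
```

Call:
carry_out(slide=[[-0.1,0,0],[-0.2,0,0],[-0.3,0,0],[-0.4,0,0],[-0.46,0,0],[-0.46,0,0]], twist=[[0,0,0],[0,0,0],[0,0,0],[0,0,0],[0,0,0],[0,0,0]], hand=[0.95,0.95,0.95,0.95,0.95,0.95])

```text
t: 39.83
eef_pos: [0.6087, -0.119, 0.3427]
tool_rot: [-0.348, -0.615, -0.348, 0.616]
wrist_force: [-0.1, 1.6, -7.7]
opening: 0.0129
```

Call:
carry_out(slide=[[0,0,0],[0,0,0],[0,0,0],[0,0,0]], twist=[[0.25,0,0],[0.7,0,0],[1.3,0,0],[2,0,0]], hand=[0.95,0.95,0.95,0.95])

```text
t: 40.17
eef_pos: [0.6087, -0.119, 0.3425]
tool_rot: [-0.28, -0.649, -0.281, 0.649]
wrist_force: [-0.7, 0.9, -8.2]
opening: 0.013
```

Call:
carry_out(slide=[[0,0,0],[0,0,0],[0,0,0],[0,0,0],[0,0,0],[0,0,0],[0,0,0],[0,0,0],[0,0,0],[0,0,0]], twist=[[0.9,0,0],[1.9,0,0],[2.9,0,0],[3.9,0,0],[4.9,0,0],[5.9,0,0],[6.8,0,0],[7.5,0,0],[8,0,0],[8,0,0]], hand=[0.95,0.95,0.95,0.95,0.95,0.95,0.95,0.95,0.95,0.95])

```text
t: 41.0
eef_pos: [0.6087, -0.1189, 0.3425]
tool_rot: [0.007, -0.707, 0.007, 0.707]
wrist_force: [-0.4, 1.6, -8.7]
opening: 0.013
```

Call:
carry_out(slide=[[0.12,0,0],[0.24,0,0],[0.34,0,0],[0.42,0,0],[0.46,0,0],[0.46,0,0],[0.46,0,0]], twist=[[0,0,0],[0,0,0],[0,0,0],[0,0,0],[0,0,0],[0,0,0],[0,0,0]], hand=[0.95,0.95,0.95,0.95,0.95,0.95,0.95])

```text
t: 41.58
eef_pos: [0.6086, -0.1189, 0.3318]
tool_rot: [0.006, -0.707, 0.006, 0.707]
wrist_force: [-5.6, 2.4, -1.6]
opening: 0.013
```

Call:
carry_out(slide=[[0,0,0],[0,0,0],[0,0,0],[0,0,0],[0,0,0],[0,0,0],[-0.6,0,0],[-1.6,0,0],[-3,0,0],[-3,0,0]], twist=[[0,0,0],[0,0,0],[0,0,0],[0,0,0],[0,0,0],[0,0,0],[0,0,0],[0,0,0],[0,0,0],[0,0,0]], hand=[0.7,0.4,0.2,0,0,0,0,0,0,0])

```text
t: 42.42
eef_pos: [0.6103, -0.1197, 0.4131]
tool_rot: [-0.006, 0.71, -0.007, -0.704]
wrist_force: [0.9, -0.8, 1.2]
opening: 0.0854
```

Call:
carry_out(slide=[[0,0,0.5],[0,0,1.5],[-0.5,0,2.5],[-1,0,3.5],[-1,0,4.5],[-1,0,5],[-1,0,5],[-1,0,5],[-1,0,5]], twist=[[0,0,0],[0,0,0],[0,0,0],[0,0,0],[0,0,0],[0,0,0],[0,0,0],[0,0,0],[0,0,0]], hand=[0,0,0,0,0,0,0,0,0])

```text
t: 43.17
eef_pos: [0.4847, -0.1168, 0.4317]
tool_rot: [-0.006, 0.708, -0.006, -0.707]
wrist_force: [0.5, -0.3, 0.8]
opening: 0.0853
```

Run:
```python
from h import *
a,o,c=look("w18.png");print(o["eef_pos"])
print([(d["position"],round(d["conf"],2)) for d in finder.landmark_of("wrist","handle")],[proj(c,(.609,-.119,z)) for z in (.174,.181)])
b=viewer.read_camera("scene")[130:290,180:420,::-1]; cv2.imwrite("pics/s18.png",cv2.resize(b,(800,533),interpolation=2))
```

```text
red [210, 129, 47, 15, 397] [233. 136.] [ 0.54  -0.031  0.12 ]
red [428, 199, 47, 43, 1560] [451. 220.] [ 0.452 -0.246  0.12 ]
jar box [210. 128. 271. 146.] 0.82
[ 0.48467581 -0.11684107  0.43167719]
[] [array([324.84893948,  36.07772953]), array([324.86423883,  33.10462741])]
```

View pics/w18.png

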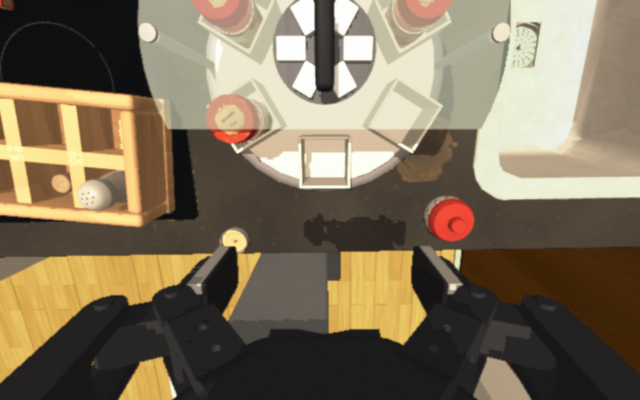

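View pics/s18.png

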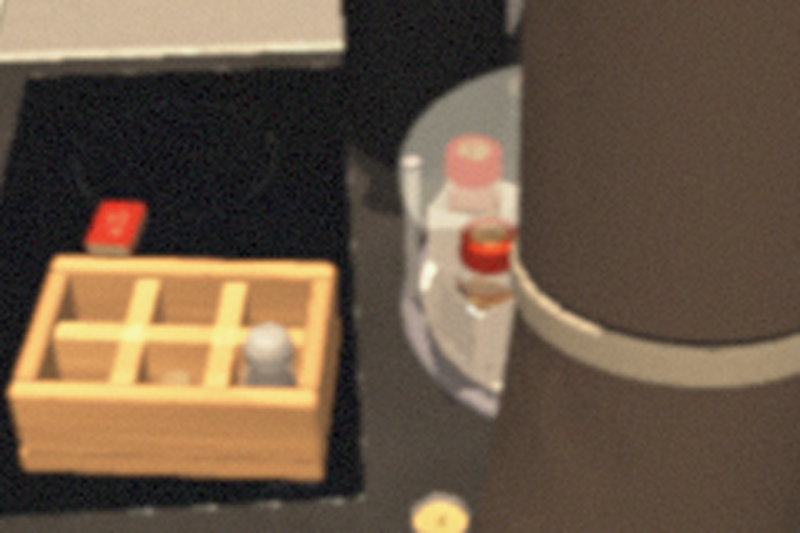

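Run:
```python
from h import *
o=ctrl.get_obs();c=cam("wrist",o)
# near top/bottom edges of bar end; widths give height
for dz in (0,.007): print(dz,[proj(c,(.581,-.119+s,.184+dz)).round(1) for s in (-.007,.007)],proj(c,(.581,-.119,.160+dz)).round(1))
a=cv2.imread("pics/w18.png",0);print(a[86:102,325]);print(a[88,308:342]);print(a[60,308:342])
```

```text
0 [array([335.6,  75.6]), array([315.4,  76. ])] [325.4  80.6]
0.007 [array([336.,  74.]), array([315.1,  74.4])] [325.4  79.3]
[35 30 23 19 18 34 58 70 73 74 74 74 74 73 73 73]
[253 253 253 253 253 253 250 223 120  40  22  23  26  26  24  25  23  23
  25  22  24  22  21  27  66 125 172 189 193 199 229 251 253 253]
[141 137 136 136 135 127  99  55  37  43  49  54  59  60  58  57  57  56
  56  54  52  49  45  40  34  34  48  67  73  74  77 100 131 148]
```

Call:
carry_out(slide=[[-0.5,-1,1],[-1,-2.4,1],[-1,-3.8,1],[-1,-5.2,1],[-1,-6.6,1],[-1,-8,1],[-1,-9.4,1],[-1,-10,1],[-1,-10,1],[-1,-10,1]], twist=[[0,0,0],[0,0,0],[0,0,0],[0,0,0],[0,0,0],[0,0,0],[0,0,0],[0,0,0],[0,0,0],[0,0,0]], hand=[0,0,0,0,0,0,0,0,0,0])

```text
t: 44.2
eef_pos: [0.4636, 0.1343, 0.456]
tool_rot: [0.005, -0.707, 0.006, 0.707]
wrist_force: [-0.0, -0.2, 0.2]
opening: 0.0856
```

Run:
```python
from h import *
t=viewer.read_camera("top")[130:270,210:450,::-1];s=viewer.read_camera("scene")[130:290,180:420,::-1]
cv2.imwrite("pics/f.png",np.vstack([cv2.resize(t,(480,280),interpolation=2),cv2.resize(s,(480,320),interpolation=2)]))
```

```text
(no output)
```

View pics/f.png

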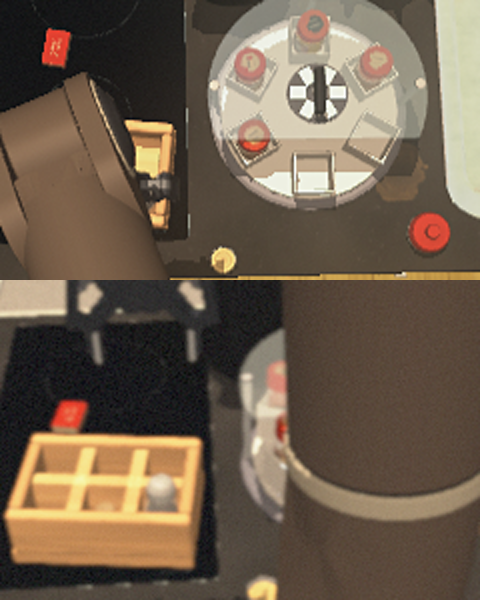

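All four jars are under the cover and upright, the bay is empty, and the bystanders are untouched. Handing in.

```bash
python3 -c "
from cell import workorder; print(workorder.sign_off())"
```

```text
the job is handed in; nothing more can be done
None
```

I put the three red-capped jars that were in the crate into three neighbouring carousel pockets, turning the head 60° clockwise after each one. I then handed the job in at about 44 s; the hand-in gives no verdict.

- **Jars and bay:** the last top view shows all four jars (three moved, one already stored) upright in pockets under the cover, with an empty pocket in the loading bay.
- **Bystanders:** the last wrist and scene views show the salt shaker and cork still in the crate. The timer, match box and tea light look unmoved. The arm stood clear of everything at the end.
- **Plunger:** I judged it home from the arm rather than from a picture. After the last turn the handle went back to the height at which I had gripped it, with almost no vertical force. The pictures were too coarse to confirm the last few millimetres: the one height check I tried, from the bar's end in the wrist view, was inconclusive.
- **Other:** I saw no jar knocked aside, and no check failed.

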